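# Clear the spent cartridge and latch the dock

### The arm

A 6-joint arm with a two-finger parallel gripper is mounted at the origin on the work surface. World frame = base frame: x ahead of the robot, y to its left, z up, the work surface at z = 0. Lengths are in m, angles in rad, forces in N, time in s.
With the tool pointing down it reaches from about 0.25 to 0.85 m from the base axis. Payload 12.5 kg.
Tool frame: the origin (TCP) lies midway between the tips of the shut fingers; the grasp point (between the pads) lies 19 mm behind it; z points along the fingers, y is the line along which they close (so a half turn about z gives the same grasp; the last joint's range is limited). The gripper opens to 93 mm and grips with 3 to 60 N. Pads are 15 mm wide; open, the fingers measure 128 mm over their backs; the gripper's body (75 mm by 188 mm) begins 65 mm behind the grasp point.
Start: joints at [1.192, 0.351, 1.652, -0, 1.139, -0.085], TCP at [0.159, 0.526, 0.219] pointing down, gripper open.
Joint ranges: [-2.75, 2.75], [-0.79, 2.1], [0.01, 2.65], [-1.57, 4.71], [0.07, 3.14], [-2.87, 2.87]. Speed limits (rad/s): [2.22, 2.22, 2.79, 3.14, 3.14, 3.14].

### API

Orientations are given as a unit quaternion [x, y, z, w].
In Python, from bench import status, capture, workorder gives the robot as it stands.
- The arm moves only by the tool play_rows, never from a script. Its argument "series" is a list that holds one entry, the list of rows, each a list of 4 numbers: the shift along the tool's x, y, z as a fraction of full scale, then the turn about the tool's z as a fraction of full scale. A call has exactly 5 rows; each row is the pose to reach, as a shift and turn from the pose commanded when the call began, along the tool's axes at that moment; what a row does not reach only later rows make up. Full scale, the value 1, is 0.3 m for a shift and 30 degrees for a turn. A row lasts 1/12 s, in which the tool goes at most 41.7 mm and 7.16 degrees, less where a joint would pass 70% of its speed; a pose out of reach is approached as far as the arm can. A call with a number of a shift or a turn outside -1 to 1 is refused whole. A call with a gripper value outside its range is refused whole. "hand" is the finger opening in mm, from 0 to 93, set as the call begins (left out, the last holds). The fingers move at their own pace and stop on an object; the grip force is fixed at half the most. Time passes only in rows, so rows that repeat a pose let the fingers close, or fill a call up. It gives the time, the measured TCP pose, the force, the opening and the grip force at its end, in the units of the state.
- status.state(): the state, without advancing time (a new reading comes with each control period).
- capture(name): name is "scene" or "top" or "wrist"; returns a dict with "frame" (400x640x3 uint8, red, green, blue), "mtx" (3x3 intrinsics, pixels), "D" ([k1, k2, p1, p2, k3] as OpenCV has them; the pictures are not rectified), "extrinsics" (4x4, takes a point from camera to world coordinates); the wrist camera has in their place "hand_eye" (4x4, takes a point from camera to tool coordinates, whose origin is the TCP and whose axes are the flange's). Camera axes: x right, y down, z forward; pixel columns grow to the right and rows downward; lengths in m; the calibration is good to about 2 mm. A picture is of the moment at which its call begins: read the wrist's pose just before it. There is no depth.
- workorder.hand_in(): hands the job in; it is judged then, once.
The state is a dict: "time": time; "q": joint angles; "dq": joint speeds; "joint_efforts": joint torques, N m; "eef_pos": TCP position; "tcp_rot": TCP orientation; "force": force on the tool from outside, world axes, zero at the start; "wrist_torque": the same for the moment, N m; "gripper_width": opening from 0.0 (shut) to 1.0 (fully open); "finger_force": force on a finger pad.
Only numpy, scipy, OpenCV 4.12 (cv2) and the standard library are available. Lean on these libraries where they do the work, as an engineer would, in place of code of your own. Each camera call takes 0.05 s, during which the arm holds its last target. There are 200 camera calls.

### The job

Eject the spent (red-labelled) test cartridge from its bay by drawing that bay's blue spring ejector tab all the way towards the bay mouths, take the cartridge out and set it down flat in the orange discard tray without dropping it. Then swing the yellow keeper bar shut across the bay mouths until it clicks home in its detent, without forcing it. Leave the fresh (green-labelled) cartridge in its bay and the other things on the bench where they are.

Things in the scene. Friction and masses are not known exactly. Their poses are not given: they have to be found in the camera images.
- dock: White cartridge dock, fixed. Origin: at bench level below the middle of the two bay mouths; x points into the bays (about world +y: the mouths face right), y towards the robot, z up; 'dock' values below are in it, in mm. Mouth face x 0, walls to x 104 and y +-55, windowed roof z 51 to 59. Base plate 12 high, x -6 to 122, y +-140; before the mouths (y +-67) the bench is bare.
- bay_near (a point): Middle of the floor edge of the near bay's mouth (dock 0, 24, 30). The bay floor is at z 30; the bay is 31 wide, 21 high.
- bay_far (a point): The same of the far bay (dock 0, -24, 30).
- shield_edge (a point): Middle of the front lower edge of the clear flat splash shield over the dock (dock -34, 0, 150): underside z 150, top z 155, x -34 to 118, y +-46, on two 10 mm posts at x 112, y +-40. It bars an upright gripper from the mouths; a tool leaning back about 40 degrees from vertical (fingers pointing down and into the bays) passes under its edge.
- detent (a point): Top of the sprung brass dome of the detent (dock -24, -80, 34), on a dark block 24 x 24 mm with its top at z 29. The shut bar's nose rests just behind (+x of) the dome.
- spent: Spent cartridge: flat white plastic block 76 (x) x 28 (y) x 18 (z) mm, red label on top and front end, about 40 g, loose. Origin: centre of its underside. It starts in the near or the far bay, its front end 4 mm inside the mouth (centre at dock x 42); a full pull of the ejector leaves it sticking out about 35 mm, held level by floor and roof.
- fresh: Fresh cartridge, the same size with a green label, in the other bay. Origin: centre of its underside. It must stay in place.
- eject_near (a joint): Near ejector slide (m): 0 at rest, 0.040 drawn fully out (dock -x, the way the cartridge leaves). It pushes the cartridge of the near bay (dock y +24) out from behind. Spring: about 2 N at rest, 4.5 N at full travel; it springs back when let go.
- eject_far (a joint): Far ejector slide, the same for the far bay (dock y -24).
- eject_near_tab (a point): Top middle of the near blue ejector tab, an upright plate 8 (x) x 30 (y) mm at dock y +120; the tab's top is at z 80 and this point is at z 80. The tab can be pushed on its back (+x) face between z 35 and z 80, or pinched. Under and behind it is a track with its top at z 30, to 21 mm behind the tab's back face.
- eject_far_tab (a point): The same on the far tab, at dock y -120.
- keeper (a joint): Angle of the yellow keeper bar (rad): 0 fully shut across the bay mouths, 1.57 pointing straight out from the dock (dock -x), 2.0 at the open stop. It swings level on an upright hinge, stays where it is left (light friction), and meets the spring detent at about 0.14; 4 to 12 N at its end takes it over the dome (at 0.075), then it drops home against the stop at 0. Over 45 N would damage it.
- keeper_hinge (a point): Hinge axis of the keeper bar, at mid height of the bar: dock (-12, 80, 42). Hub 18 mm across.
- keeper_end (a point): Free end of the keeper bar on its centre line, 160 mm from the hinge axis, z 42. The bar is 10 thick, 12 high (z 36 to 48), its last 20 mm black, a 16 mm steel ball nose at its end (bottom z 31). At angle a the end is at hinge + 160 (-sin a, -cos a) in dock x, y. Shut, its outer face (the one to push) is at dock x -17.
- tray: Orange open discard tray, fixed, 140 (x) x 120 (y) x 28 (z) mm outside, walls 4 mm, floor 4 mm thick. Origin: centre of its underside. It stands right of the dock (world -y), in the nearer or the farther of two spots.
- tipbox: Bystander: blue box with a clear lid, 110 x 80 x 47 mm, in the other spot beside the tray. Origin: centre of its underside.
- bottle: Bystander: white reagent bottle, 44 mm across, 85 high, right of the dock, far out. Origin: centre of its underside.
- tube_rack: Bystander, fixed: blue tube rack 70 x 160 mm with capped tubes, 85 high, far left. Origin: centre of its underside.
- slide_box: Bystander: wooden slide box 85 x 90 x 35 mm, left of the dock. Origin: centre of its underside.
- marker: Bystander: black marker pen lying on the bench near the robot, right of the middle, 130 mm long (y), 10 thick. Origin: centre of its underside.
- timer: Bystander: white timer, 60 x 60 x 22 mm, beside the robot, left. Origin: centre of its underside.
Not all that is in view belongs to the job. There is more than one size of the tray; the one meant has the size given above.

How it is judged:
By the outcome, as a careful person would: the job done as asked, in the order asked, and still so for the second after the job is handed in, with the robot touching nothing.
It also fails if it takes over 66 s, if anything falls off the work surface, if the arm or the gripper's body presses on something with over 40 N, if the wrist force passes 120 N, or if a joint passes its speed limit or range.

## Working session

There is one attempt and no reset: what is moved stays moved. The work goes in short steps, Python scripts to look and compute and a tool call to move; the robot and the scene stay as the last step left them, time stands still between calls to the robot, and variables do not carry over. Pictures are saved under pics/ and viewed, at most 10 in all, crops included, and the job is handed in when it is done.

Besides the shell and the picture viewer there is one more tool, called after "Call:" as a command line: name --argument value ..., lists and objects as JSON in quotes. play_rows: Moves the arm, as the interface text tells. Shift numbers are shares of 0.3 m and turn numbers shares of 30 degrees, none past 1 either way. Its arguments: {"type":"object","properties":{"series":{"type":"array","items":{"type":"array","items":{"type":"array","items":{"type":"number"}}}},"hand":{"type":"number"}},"required":["series"]}

```bash
mkdir -p pics; ls; python3 - <<'E'
from bench import status, capture
import cv2,numpy as np
print(status.state())
for n in("scene","top"):
    c=capture(n); cv2.imwrite(f"pics/{n}0.png",c["frame"][:,:,::-1]); print(n,c["mtx"],c["D"],c["extrinsics"])
c=capture("wrist");print(c["mtx"],c["D"],c["hand_eye"])
E
```

```text
pics
{'time': 0.0, 'q': array([ 1.19239313e+00,  3.51243982e-01,  1.65242594e+00, -2.10845685e-05,
        1.13912436e+00, -8.45855437e-02]), 'dq': array([ 2.98354992e-04,  4.44909466e-05,  6.81164667e-04, -1.35310035e-03,
       -4.72129637e-04, -2.38264545e-04]), 'joint_efforts': array([-2.25677286e-04, -4.97311199e+01, -2.85266858e+01,  6.98557729e-02,
        2.56001955e-02, -1.18342077e-04]), 'eef_pos': array([0.15912643, 0.52610804, 0.21809649]), 'tcp_rot': array([ 1.46376565e-01,  9.89228760e-01, -5.86986813e-04, -1.28529744e-04]), 'force': array([-0.63975457, -0.11316687, -0.19014367]), 'wrist_torque': array([-0.020063  , -0.01825094, -0.06807137]), 'finger_force': 0.0, 'gripper_width': 1.0026519865751304}
scene [[448.15738507   0.         312.90071277]
 [  0.         448.15738507 201.96923016]
 [  0.           0.           1.        ]] [-0.07360013  0.          0.          0.          0.        ] [[ 0.6875636   0.48897374 -0.53680627  1.36928312]
 [ 0.72603313 -0.47465423  0.49757336 -0.75848105]
 [-0.01149706 -0.73185247 -0.68136611  1.09165164]
 [ 0.          0.          0
[... 174 characters left out ...]
    0.         0.         0.        ] [[-0.00681028 -0.99850119  0.05430466  0.49214525]
 [-0.9998925   0.00750484  0.01259645 -0.06505075]
 [-0.01298512 -0.05421303 -0.99844496  1.59862715]
 [ 0.          0.          0.          1.        ]]
[[346.6105824    0.         321.1378067 ]
 [  0.         346.6105824  196.43923621]
 [  0.           0.           1.        ]] [-0.07609191  0.          0.          0.          0.        ] [[-9.54967961e-04 -9.57011309e-01 -2.90049036e-01  8.14045300e-02]
 [ 9.99999250e-01 -1.13646165e-03  4.57299942e-04 -4.55103144e-04]
 [-7.67270822e-04 -2.90048381e-01  9.57011676e-01 -1.65663207e-01]
 [ 0.00000000e+00  0.00000000e+00  0.00000000e+00  1.00000000e+00]]
```

View pics/scene0.png

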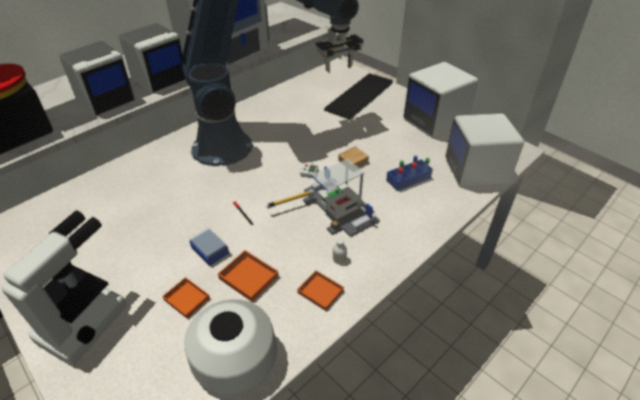

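View pics/top0.png

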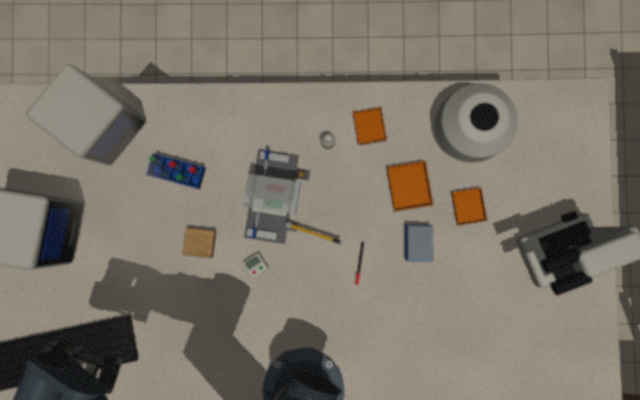

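The scene picture shows the dock at about (345,205), tipbox (209,247), and orange trays at (186,297), (248,276) and (321,290). In the top picture (right = world -y) the dock is at (272,195) with the keeper bar swung out from (290,222) to (338,240). The ejector tabs are at about (267,152) and (262,234), and the trays at (369,126), (409,185) and (468,205).

Candidates:
- **Cartridge:** red label at top (275,187), far bay, or green at (275,205), near bay.
- **Tab:** far (267,152) or near (262,234).
- **Tray:** large (409,185) or the two small ones at (369,126) and (468,205).

I'd choose red, the far tab and the large tray. Next I'll check them in one close crop.

```bash
cat >h.py <<'E'
import cv2,numpy as np
from bench import status,capture
from scipy.spatial.transform import Rotation as R
def cam(n):
    s=status.state(); c=capture(n)
    if n=="wrist":
        T=np.eye(4);T[:3,:3]=R.from_quat(s["tcp_rot"]).as_matrix();T[:3,3]=s["eef_pos"];c["extrinsics"]=T@c["hand_eye"]
    c["hsv"]=cv2.cvtColor(c["frame"],cv2.COLOR_RGB2HSV); return c
def ray(c,px):
    p=cv2.undistortPoints(np.float64(px).reshape(-1,1,2),c["mtx"],c["D"])[:,0]
    E=c["extrinsics"]; d=np.c_[p,np.ones(len(p))]@E[:3,:3].T
    return E[:3,3],d
def plane(c,px,z):
    o,d=ray(c,px); return o+d*((z-o[2])/d[:,2])[:,None]
def proj(c,P):
    E=np.linalg.inv(c["extrinsics"]); return cv2.projectPoints(np.float64(P).reshape(-1,1,3),cv2.Rodrigues(E[:3,:3])[0],E[:3,3],c["mtx"],c["D"])[0][:,0]
def blobs(c,lo,hi,amin=15):
    m=cv2.inRange(c["hsv"],np.array(lo),np.array(hi)); n,l,s,ce=cv2.connectedComponentsWithStats(m)
    return [(s[i,4],ce[i],cv2.findContours((l==i).astype(np.uint8),0,1)[0][0]) for i in range(1,n) if s[i,4]>=amin]
E
python3 - <<'E'
from h import *
t=cam("top");s=cam("scene")
a=cv2.resize(t["frame"][140:250,230:350],None,fx=5,fy=5,interpolation=2)
b=cv2.resize(s["frame"][155:240,290:385],None,fx=2.1,fy=2.1)
im=np.zeros((550,800,3),np.uint8);im[:550,:600]=a;im[:b.shape[0],600:600+b.shape[1]]=b[:,:200]
cv2.imwrite("pics/crop1.png",im[:,:,::-1])
for nm,lo,hi,z in[("orange",(5,180,120),(16,255,255),.028),("yellow",(17,120,100),(28,255,255),.048),("blue",(105,120,60),(120,255,255),.08),("red",(0,90,60),(4,255,255),.048),("green",(45,40,60),(85,255,255),.048)]:
    for A,ce,k in blobs(t,lo,hi,8):
        r=cv2.minAreaRect(k); bx=plane(t,cv2.boxPoints(r),z)
        e=[np.linalg.norm(bx[i]-bx[i+1]).round(3) for i in(0,1)]
        print(nm,A,ce.round(1),plane(t,ce,z)[0].round(3),e,np.degrees(np.arctan2(*(bx[1]-bx[0])[[1,0]])).round(1))
E
```

```text
orange 816 [369.  125.6] [ 0.803 -0.207  0.028] [np.float64(0.083), np.float64(0.098)] -80.5
orange 1485 [408.3 184.7] [ 0.62  -0.325  0.028] [np.float64(0.111), np.float64(0.127)] -81.0
orange 802 [467.9 205.2] [ 0.556 -0.505  0.028] [np.float64(0.079), np.float64(0.094)] -80.1
yellow 12 [300.8 174.3] [0.652 0.003 0.048] [np.float64(0.009), np.float64(0.009)] -90.5
yellow 144 [311.8 232.3] [ 0.476 -0.03   0.048] [np.float64(0.011), np.float64(0.129)] -18.2
yellow 554 [199.4 241.7] [0.451 0.309 0.048] [np.float64(0.077), np.float64(0.082)] -6.6
blue 21 [266.5 153.5] [0.712 0.103 0.08 ] [np.float64(0.009), np.float64(0.024)] -90.5
blue 632 [179.1 171.3] [0.661 0.363 0.08 ] [np.float64(0.063), np.float64(0.143)] -14.7
blue 28 [ 50.7 215.7] [0.532 0.739 0.08 ] [np.float64(0.043), np.float64(0.006)] -11.6
blue 31 [406. 241.] [ 0.45  -0.307  0.08 ] [np.float64(0.0), np.float64(0.088)] 0.0
blue 24 [253.6 232.7] [0.477 0.142 0.08 ] [np.float64(0.027), np.float64(0.007)] -8.1
blue 29 [ 45.6 241.4] [0.457 0.751 0.08 ] [np.float64(0.044), np.float64(0.005)] -9.8
blue 14 [ 42.9 254.4] [0.418 0.758 0.08 ] [np.float64(0.006), np.float64(0.02)] -90.6
red 8 [172.5 163.9] [0.687 0.392 0.048] [np.float64(0.009), np.float64(0.006)] -90.4
red 9 [192.7 169.4] [0.67  0.331 0.048] [np.float64(0.006), np.float64(0.009)] -44.9
red 40 [357.2 278. ] [ 0.339 -0.165  0.048] [np.float64(0.036), np.float64(0.01)] -8.9
green 35 [151.9 158.6] [0.704 0.455 0.048] [np.float64(0.018), np.float64(0.015)] -90.4
green 26 [179. 177.] [0.647 0.372 0.048] [np.float64(0.017), np.float64(0.015)] -33.4
green 35 [275.5 204.1] [0.563 0.08  0.048] [np.float64(0.011), np.float64(0.03)] -8.2
green 37 [252.2 262.1] [0.388 0.15  0.048] [np.float64(0.032), np.float64(0.018)] -56.7
green 14 [260.3 267.5] [0.372 0.126 0.048] [np.float64(0.009), np.float64(0.009)] -90.4
```

View pics/crop1.png

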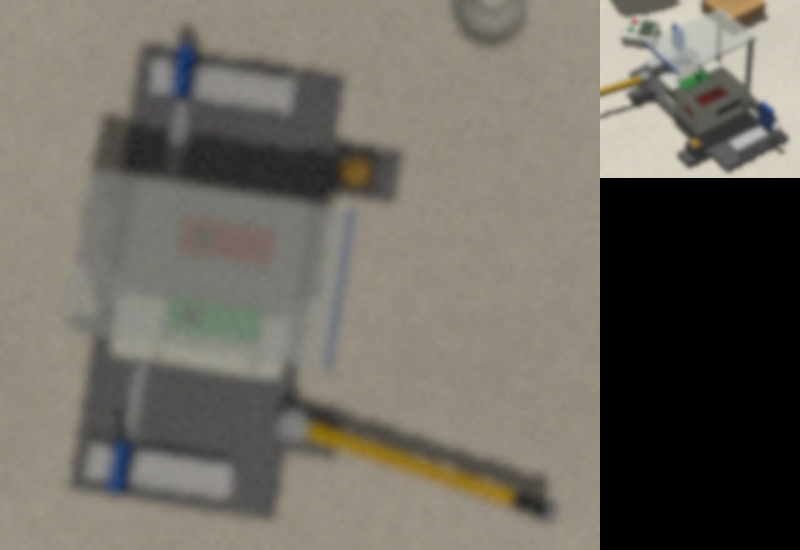

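The crop shows the red label at crop (225,240), so the spent cartridge is in the far bay. The green one is at (213,318) in the near bay. The far blue tab is at (183,68), the brass detent at (355,172), the keeper hinge at (292,422) and the keeper end at (540,505). By size the large tray (111 x 127 mm measured) is the one meant.

The moves only give shifts and a turn about tool z, so I need to know how the arm behaves at its reach limit, which is where the tool might lean. I'll test that in free air, high and outward.

Call:
play_rows --series '[[[0, 0, -0.14, 0], [0, 0, -0.28, 0], [0, 0, -0.42, 0], [0, 0, -0.56, 0], [0, 0, -0.7, 0]]]'

```text
time: 0.67
eef_pos: [0.159, 0.5259, 0.4292]
tcp_rot: [0.146, 0.989, 0.0, 0.0]
force: [-0.0, 1.9, 0.3]
gripper_width: 1.0
finger_force: 0.0
```

Call:
play_rows --series '[[[0, 0.1, -0.1, 0], [0, 0.2, -0.2, 0], [0, 0.3, -0.3, 0], [0, 0.4, -0.4, 0], [0, 0.5, -0.5, 0]]]'

```text
time: 1.08
eef_pos: [0.196, 0.6475, 0.5534]
tcp_rot: [0.146, 0.989, 0.0, 0.0]
force: [0.2, 0.5, 0.4]
gripper_width: 1.006
finger_force: 0.0
```

Call:
play_rows --series '[[[0, 0.1, -0.1, 0], [0, 0.2, -0.2, 0], [0, 0.3, -0.3, 0], [0, 0.4, -0.4, 0], [0, 0.5, -0.5, 0]]]'

```text
time: 1.5
eef_pos: [0.2051, 0.6766, 0.5868]
tcp_rot: [0.146, 0.989, 0.01, 0.001]
force: [0.3, -0.0, 0.4]
gripper_width: 0.999
finger_force: 0.0
```

Call:
play_rows --series '[[[0, 0.5, -0.5, 0], [0, 1, -1, 0], [0, 1, -1, 0], [0, 1, -1, 0], [0, 1, -1, 0]]]'

```text
time: 1.92
eef_pos: [0.203, 0.6704, 0.6036]
tcp_rot: [0.146, 0.989, 0.024, 0.004]
force: [-0.9, -0.2, 0.0]
gripper_width: 0.998
finger_force: 0.0
```

Call:
play_rows --series '[[[0, 0.5, -0.5, 0], [0, 1, -1, 0], [0, 1, -1, 0], [0, 1, -1, 0], [0, 1, -1, 0]]]'

```text
time: 2.33
eef_pos: [0.2017, 0.6658, 0.6156]
tcp_rot: [0.146, 0.989, 0.035, 0.005]
force: [0.9, -0.5, 0.1]
gripper_width: 1.003
finger_force: 0.0
```

Call:
play_rows --series '[[[0, 0, 0, 0], [0, 0, 0, 0], [0, 0, 0, 0], [0, 0, 0, 0], [0, 0, 0, 0]]]'

```text
time: 2.75
eef_pos: [0.2018, 0.6661, 0.6152]
tcp_rot: [0.146, 0.989, 0.034, 0.005]
force: [-0.3, 0.4, 0.3]
gripper_width: 0.998
finger_force: 0.0
```

The tool does lean at the reach limit, and the lean stays in the commanded pose. It goes the way the dock needs, with fingers towards +y. I'll see which push leans it fastest.

Call:
play_rows --series '[[[0, 1, 0, 0], [0, 1, 0, 0], [0, 1, 0, 0], [0, 1, 0, 0], [0, 1, 0, 0]]]'

```text
time: 3.17
eef_pos: [0.2215, 0.7313, 0.5423]
tcp_rot: [0.146, 0.988, 0.046, 0.007]
force: [-0.1, -0.0, 0.2]
gripper_width: 0.999
finger_force: 0.0
```

Call:
play_rows --series '[[[0, 1, 0, 0], [0, 1, 0, 0], [0, 1, 0, 0], [0, 1, 0, 0], [0, 1, 0, 0]]]'

```text
time: 3.58
eef_pos: [0.2362, 0.78, 0.4806]
tcp_rot: [0.146, 0.987, 0.059, 0.009]
force: [-0.0, 0.1, 0.3]
gripper_width: 1.001
finger_force: 0.0
```

Call:
play_rows --series '[[[0, 0, -1, 0], [0, 0, -1, 0], [0, 0, -1, 0], [0, 0, -1, 0], [0, 0, -1, 0]]]'

```text
time: 4.0
eef_pos: [0.2091, 0.6909, 0.6111]
tcp_rot: [0.146, 0.987, 0.07, 0.01]
force: [-0.7, -0.0, 0.8]
gripper_width: 0.999
finger_force: 0.0
```

Call:
play_rows --series '[[[0, 0, -1, 0], [0, 0, -1, 0], [0, 0, -1, 0], [0, 0, -1, 0], [0, 0, -1, 0]]]'

```text
time: 4.42
eef_pos: [0.1814, 0.5994, 0.7065]
tcp_rot: [0.146, 0.986, 0.08, 0.012]
force: [0.4, 1.2, 0.1]
gripper_width: 0.998
finger_force: 0.0
```

```bash
python3 -c "
from h import *
s=status.state();print(s['q'].round(3),R.from_quat(s['tcp_rot']).as_matrix().round(3))"
```

```text
[ 1.197  0.627  0.012  0.018  2.341 -0.067] [[-0.957  0.286  0.047]
 [ 0.29   0.945  0.154]
 [-0.     0.161 -0.987]]
```

Call:
play_rows --series '[[[0.1, 1, 0, 0], [0.2, 1, 0, 0], [0.3, 1, 0, 0], [0.4, 1, 0, 0], [0.45, 1, 0, 0]]]'

```text
time: 4.83
eef_pos: [0.1562, 0.6912, 0.6372]
tcp_rot: [0.146, 0.985, 0.089, 0.012]
force: [1.2, -0.3, 0.6]
gripper_width: 1.001
finger_force: 0.0
```

Call:
play_rows --series '[[[0, 1, 0, 0], [0, 1, 0, 0], [0, 1, 0, 0], [0, 1, 0, 0], [0, 1, 0, 0]]]'

```text
time: 5.25
eef_pos: [0.182, 0.7489, 0.5777]
tcp_rot: [0.146, 0.984, 0.102, 0.014]
force: [0.1, -0.9, 0.1]
gripper_width: 0.999
finger_force: 0.0
```

Call:
play_rows --series '[[[0, 0, -1, 0], [0, 0, -1, 0], [0, 0, -1, 0], [0, 0, -1, 0], [0, 0, -1, 0]]]'

```text
time: 5.67
eef_pos: [0.156, 0.6474, 0.6923]
tcp_rot: [0.145, 0.983, 0.113, 0.015]
force: [0.7, -0.5, 0.4]
gripper_width: 0.999
finger_force: 0.0
```

Call:
play_rows --series '[[[0, 0.5, -1, 0], [0, 0.5, -1, 0], [0, 0.5, -1, 0], [0, 0.5, -1, 0], [0, 0.5, -1, 0]]]'

```text
time: 6.08
eef_pos: [0.1474, 0.5995, 0.7365]
tcp_rot: [0.145, 0.982, 0.123, 0.016]
force: [0.1, -0.6, -0.0]
gripper_width: 1.002
finger_force: 0.0
```

```bash
python3 -c "
from h import *
s=status.state();print(s['q'].round(3),R.from_quat(s['tcp_rot']).as_matrix().round(3));m=R.from_quat(s['tcp_rot']).as_matrix()[:,2];print(np.degrees([np.arccos(-m[2]),np.arctan2(m[1],m[0])]))"
```

```text
[ 1.249  0.582  0.013  0.016  2.298 -0.016] [[-0.957  0.281  0.067]
 [ 0.289  0.928  0.237]
 [ 0.005  0.246 -0.969]]
[14.25790357 74.28946612]
```

Call:
play_rows --series '[[[0.14, 1, 0, 0], [0.28, 1, 0, 0], [0.42, 1, 0, 0], [0.5, 1, 0, 0], [0.6, 1, 0, 0]]]'

```text
time: 6.5
eef_pos: [0.1113, 0.6888, 0.6759]
tcp_rot: [0.145, 0.98, 0.133, 0.016]
force: [-0.1, 0.2, 0.2]
gripper_width: 1.0
finger_force: 0.0
```

Call:
play_rows --series '[[[0, 1, 0, 0], [0, 1, 0, 0], [0, 1, 0, 0], [0, 1, 0, 0], [0, 1, 0, 0]]]'

```text
time: 6.92
eef_pos: [0.1429, 0.7456, 0.6245]
tcp_rot: [0.145, 0.978, 0.146, 0.017]
force: [0.3, -0.1, -0.8]
gripper_width: 0.996
finger_force: 0.0
```

Call:
play_rows --series '[[[0, 0, -1, 0], [0, 0, -1, 0], [0, 0, -1, 0], [0, 0, -1, 0], [0, 0, -1, 0]]]'

```text
time: 7.33
eef_pos: [0.118, 0.6336, 0.7355]
tcp_rot: [0.144, 0.977, 0.158, 0.017]
force: [0.1, 0.1, 0.1]
gripper_width: 1.002
finger_force: 0.0
```

Call:
play_rows --series '[[[0, 0.5, -1, 0], [0, 0.5, -1, 0], [0, 0.5, -1, 0], [0, 0.5, -1, 0], [0, 0.5, -1, 0]]]'

```text
time: 7.75
eef_pos: [0.1129, 0.5789, 0.779]
tcp_rot: [0.144, 0.975, 0.168, 0.018]
force: [0.5, -0.0, -0.9]
gripper_width: 1.0
finger_force: 0.0
```

Call:
play_rows --series '[[[0, 1, 0, 0], [0, 1, 0, 0], [0, 1, 0, 0], [0, 1, 0, 0], [0, 1, 0, 0]]]'

```text
time: 8.17
eef_pos: [0.1441, 0.657, 0.7265]
tcp_rot: [0.143, 0.973, 0.179, 0.019]
force: [-0.4, -0.3, -0.2]
gripper_width: 1.0
finger_force: 0.0
```

Call:
play_rows --series '[[[0, 0.5, -1, 0], [0, 0.5, -1, 0], [0, 0.5, -1, 0], [0, 0.5, -1, 0], [0, 0.5, -1, 0]]]'

```text
time: 8.58
eef_pos: [0.1333, 0.5912, 0.7822]
tcp_rot: [0.143, 0.971, 0.193, 0.02]
force: [0.2, -0.3, -0.7]
gripper_width: 0.995
finger_force: 0.0
```

```bash
python3 -c "
from h import *
s=status.state();print(s['q'].round(3),R.from_quat(s['tcp_rot']).as_matrix().round(3));m=R.from_quat(s['tcp_rot']).as_matrix()[:,2];print(np.degrees([np.arccos(-m[2]),np.arctan2(m[1],m[0])]))"
```

```text
[1.262 0.519 0.012 0.029 2.221 0.005] [[-0.958  0.27   0.094]
 [ 0.285  0.885  0.369]
 [ 0.017  0.38  -0.925]]
[22.38398545 75.74938856]
```

Call:
play_rows --series '[[[0.4, 0.5, 0, 0], [0.8, 1, 0, 0], [0.8, 1, 0, 0], [0.8, 1, 0, 0], [0.8, 1, 0, 0]]]'

```text
time: 9.0
eef_pos: [0.0549, 0.6787, 0.7339]
tcp_rot: [0.142, 0.969, 0.203, 0.019]
force: [0.2, -0.1, 0.6]
gripper_width: 0.998
finger_force: 0.0
```

Call:
play_rows --series '[[[0.4, 0.5, 0, 0], [0.8, 1, 0, 0], [0.8, 1, 0, 0], [0.8, 1, 0, 0], [0.8, 1, 0, 0]]]'

```text
time: 9.42
eef_pos: [-0.0118, 0.7426, 0.6873]
tcp_rot: [0.141, 0.966, 0.215, 0.018]
force: [0.7, 0.3, 0.3]
gripper_width: 1.002
finger_force: 0.0
```

Call:
play_rows --series '[[[0, 0, -1, 0], [0, 0, -1, 0], [0, 0, -1, 0], [0, 0, -1, 0], [0, 0, -1, 0]]]'

```text
time: 9.83
eef_pos: [-0.0245, 0.6144, 0.7919]
tcp_rot: [0.141, 0.964, 0.226, 0.016]
force: [0.0, -0.3, 0.3]
gripper_width: 1.0
finger_force: 0.0
```

Call:
play_rows --series '[[[0.3, 0.5, -1, 0], [0.3, 0.5, -1, 0], [0.3, 0.5, -1, 0], [0.3, 0.5, -1, 0], [0.3, 0.5, -1, 0]]]'

```text
time: 10.25
eef_pos: [-0.0509, 0.5579, 0.8282]
tcp_rot: [0.139, 0.962, 0.236, 0.015]
force: [0.5, -0.3, 0.2]
gripper_width: 1.004
finger_force: 0.0
```

Call:
play_rows --series '[[[0.4, 1, 0, 0], [0.4, 1, 0, 0], [0.4, 1, 0, 0], [0.4, 1, 0, 0], [0.4, 1, 0, 0]]]'

```text
time: 10.67
eef_pos: [-0.0578, 0.6406, 0.7846]
tcp_rot: [0.138, 0.959, 0.247, 0.013]
force: [0.9, 0.6, 0.5]
gripper_width: 0.998
finger_force: 0.0
```

Call:
play_rows --series '[[[0.2, 0.5, -1, 0], [0.2, 0.5, -1, 0], [0.2, 0.5, -1, 0], [0.2, 0.5, -1, 0], [0.2, 0.5, -1, 0]]]'

```text
time: 11.08
eef_pos: [-0.0673, 0.5678, 0.835]
tcp_rot: [0.137, 0.955, 0.261, 0.01]
force: [-1.1, 0.6, 0.3]
gripper_width: 0.999
finger_force: 0.0
```

```bash
python3 -c "
from h import *
s=status.state();print(s['q'].round(3),R.from_quat(s['tcp_rot']).as_matrix().round(3));m=R.from_quat(s['tcp_rot']).as_matrix()[:,2];print(np.degrees([np.arccos(-m[2]),np.arctan2(m[1],m[0])]))"
```

```text
[ 1.677  0.443  0.012 -0.174  2.169  0.255] [[-0.962  0.257  0.091]
 [ 0.268  0.826  0.497]
 [ 0.052  0.502 -0.863]]
[30.31917219 79.60923302]
```

Call:
play_rows --series '[[[0, 1, 0, 0], [0, 1, 0, 0], [0, 1, 0, 0], [0, 1, 0, 0], [0, 1, 0, 0]]]'

```text
time: 11.5
eef_pos: [-0.0151, 0.6421, 0.8023]
tcp_rot: [0.137, 0.953, 0.272, 0.009]
force: [-0.0, 0.2, -0.2]
gripper_width: 1.002
finger_force: 0.0
```

Call:
play_rows --series '[[[0, 1, 0, 0], [0, 1, 0, 0], [0, 1, 0, 0], [0, 1, 0, 0], [0, 1, 0, 0]]]'

```text
time: 11.92
eef_pos: [0.0285, 0.6972, 0.7739]
tcp_rot: [0.136, 0.949, 0.285, 0.008]
force: [0.6, -1.1, -0.4]
gripper_width: 0.999
finger_force: 0.0
```

```bash
cat >>h.py <<'E'
def to(*pts):
    s=status.state(); M=R.from_quat(s["tcp_rot"]).as_matrix(); p=s["eef_pos"]
    print("t",round(s["time"],2),"tilt/az",np.degrees([np.arccos(-M[2,2]),np.arctan2(M[1,2],M[0,2])]).round(2),"p",p.round(4),"q",s["q"].round(2))
    for P in pts:
        d=(np.array(P)-p)@M/.3; print(P,"shift",d.round(3),"rows",round(np.linalg.norm(d)*300/41.7,1)); p=np.array(P)
E
python3 -c "
from h import *
s=status.state();print(R.from_quat(s['tcp_rot']).as_matrix().round(3))
to([.35,.4,.65],[.528,-.06,.283])"
```

```text
[[-0.963  0.253  0.092]
 [ 0.262  0.801  0.538]
 [ 0.062  0.543 -0.838]]
t 11.92 tilt/az [33.11 80.25] p [0.0285 0.6972 0.7739] q [ 1.48  0.58  0.01 -0.05  1.97  0.16]
[0.35, 0.4, 0.65] shift [-1.317 -0.747 -0.088] rows 10.9
[0.528, -0.06, 0.283] shift [-1.049 -1.742  0.254] rows 14.7
```

Call:
play_rows --series '[[[-0.09, -0.05, -0.006, 0], [-0.18, -0.1, -0.012, 0], [-0.27, -0.15, -0.018, 0], [-0.36, -0.2, -0.024, 0], [-0.44, -0.25, -0.03, 0]]]'

```text
time: 12.33
eef_pos: [0.1355, 0.5952, 0.7327]
tcp_rot: [0.135, 0.949, 0.286, 0.008]
force: [0.7, 0.6, 0.6]
gripper_width: 1.002
finger_force: 0.0
```

Call:
play_rows --series '[[[-0.09, -0.05, -0.006, 0], [-0.18, -0.1, -0.012, 0], [-0.27, -0.15, -0.018, 0], [-0.36, -0.2, -0.024, 0], [-0.44, -0.25, -0.03, 0]]]'

```text
time: 12.75
eef_pos: [0.2433, 0.4961, 0.6919]
tcp_rot: [0.135, 0.949, 0.286, 0.008]
force: [-0.1, 0.7, 0.8]
gripper_width: 0.998
finger_force: 0.0
```

Call:
play_rows --series '[[[-0.09, -0.05, -0.006, 0], [-0.18, -0.1, -0.012, 0], [-0.27, -0.15, -0.018, 0], [-0.36, -0.2, -0.024, 0], [-0.44, -0.25, -0.03, 0]]]'

```text
time: 13.17
eef_pos: [0.3508, 0.3968, 0.6504]
tcp_rot: [0.135, 0.949, 0.286, 0.008]
force: [0.8, 0.7, -0.1]
gripper_width: 0.999
finger_force: 0.0
```

Call:
play_rows --series '[[[-0.07, -0.116, 0.017, 0], [-0.14, -0.232, 0.034, 0], [-0.21, -0.348, 0.051, 0], [-0.28, -0.464, 0.068, 0], [-0.35, -0.58, 0.085, 0]]]'

```text
time: 13.58
eef_pos: [0.4093, 0.2436, 0.5274]
tcp_rot: [0.135, 0.949, 0.286, 0.008]
force: [-0.0, -0.3, 0.3]
gripper_width: 1.002
finger_force: 0.0
```

Call:
play_rows --series '[[[-0.07, -0.116, 0.017, 0], [-0.14, -0.232, 0.034, 0], [-0.21, -0.348, 0.051, 0], [-0.28, -0.464, 0.068, 0], [-0.35, -0.58, 0.085, 0]]]'

```text
time: 14.0
eef_pos: [0.4691, 0.0905, 0.4049]
tcp_rot: [0.135, 0.949, 0.286, 0.009]
force: [0.6, 0.7, 0.1]
gripper_width: 0.999
finger_force: 0.0
```

Call:
play_rows --series '[[[-0.07, -0.116, 0.017, 0], [-0.14, -0.232, 0.034, 0], [-0.21, -0.348, 0.051, 0], [-0.28, -0.464, 0.068, 0], [-0.35, -0.58, 0.085, 0]]]'

```text
time: 14.42
eef_pos: [0.5289, -0.0626, 0.2821]
tcp_rot: [0.135, 0.949, 0.285, 0.008]
force: [0.7, -0.3, 0.7]
gripper_width: 0.997
finger_force: 0.0
```

```bash
python3 - <<'E'
from h import *
to()
c=cam("wrist"); cv2.imwrite("pics/w1.png",c["frame"][:,:,::-1]); np.save("w1.npy",c,allow_pickle=True)
E
```

```text
t 14.42 tilt/az [33.18 80.2 ] p [ 0.5289 -0.0626  0.2821] q [-0.48  0.33  1.64  0.56  1.4  -1.93]
```

View pics/w1.png

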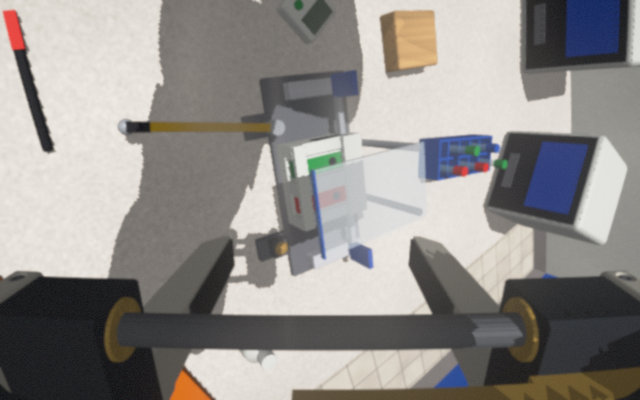

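The wrist view shows the keeper ball at (125,127), the hinge at (278,127) and the brass dome at (280,247). The shield's blue front edge runs from (315,172) to (325,257). The far tab is at (362,257), the near tab at (345,83), the red label at (320,200) and the green at (325,162).

```bash
python3 - <<'E'
from h import *
c=np.load("w1.npy",allow_pickle=True).item()
cv2.imwrite("pics/w1c.png",cv2.resize(c["frame"][65:280,240:400],None,fx=2.79,fy=2.79,interpolation=2)[:,:,::-1])
E
```

```text
(no output)
```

View pics/w1c.png

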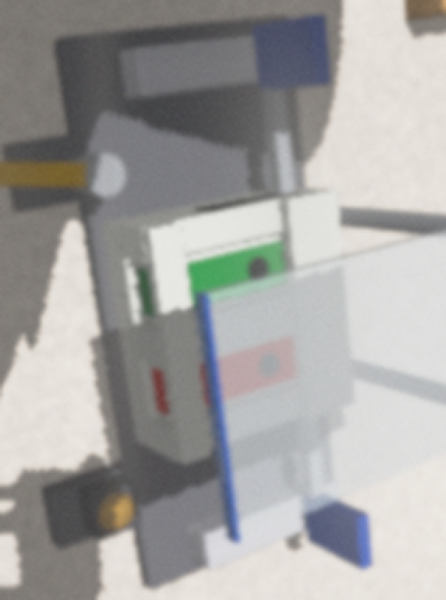

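The crop shows the spent cartridge's red front end at (160,390) and the brass dome at (116,510). The shield edge runs from (205,293) to (236,540). The far tab's top edge is around (364,540) and the near tab's around (324,50). The hub is at (108,175).

```bash
python3 - <<'E'
from h import *
from scipy.optimize import least_squares
c=np.load("w1.npy",allow_pickle=True).item(); t=cam("top")
W={"dome":(116,510),"hub":(108,175),"s1":(205,293),"s2":(236,540),"ft":(364,540),"nt":(324,50),"red":(160,390)}
W={k:(240+v[0]/2.79,65+v[1]/2.79) for k,v in W.items()}
T={"dome":(300.8,174.3),"s1":(296,213),"s2":(300,182),"hub":(288.4,224.4),"ft":(266.5,153.5),"nt":(253.6,232.7)}
def D(k,xt): return {"dome":(-24,-80,34),"hub":(-12,80,48),"s1":(-34,46,152),"s2":(-34,-46,152),"ft":(xt,-120,80),"nt":(xt,120,80),"red":(4,-24,39)}[k]
def w(p,P):
    a=p[2];x=np.array([np.cos(a),np.sin(a)]);y=np.array([-x[1],x[0]])
    P=np.array(P)/1000; q=p[:2]+P[0]*x+P[1]*y; return [*q,P[2]]
def res(p,lst): 
    return np.concatenate([(proj(cc,[w(p,D(k,p[3])) for k in o])-np.array(list(o.values()))).ravel()*s for cc,o,s in lst])
for nm,l in(("both",[(c,W,1),(t,T,1)]),("wrist",[(c,W,1)]),("top",[(t,T,1)])):
    r=least_squares(lambda p:res(p,l),[.58,.03,1.407,90],x_scale=[.1,.1,.1,10],loss="soft_l1")
    print(nm,r.x.round(4),np.degrees(r.x[2]),r.cost); print(r.fun.reshape(-1,2).round(1).tolist())
    if nm=="both": np.save("dock.npy",r.x)
p=np.load("dock.npy")
for cc,px in((c,(125,127)),):
    b=plane(cc,[px],.042)[0]; h=np.array(w(p,(-12,80,42))); a=p[2]
    d=(b-h)[:2]; dx=d@[np.cos(a),np.sin(a)]; dy=d@[-np.sin(a),np.cos(a)]; print("ball",b.round(4),np.hypot(dx,dy),"keeper angle",np.arctan2(-dx,-dy))
E
```

```text
both [5.80800e-01 4.07000e-02 1.40440e+00 8.43396e+01] 80.46728152490788 5.792099919549815
[[2.5, 1.4], [-0.2, -0.4], [-1.1, -0.3], [-0.9, -0.5], [0.3, 0.9], [-0.4, 0.0], [1.0, 0.1], [-0.1, -0.6], [-0.9, 0.8], [0.4, -0.3], [-0.4, 0.3], [-0.2, -0.4], [-0.7, 0.1]]
wrist [5.80900e-01 4.08000e-02 1.40360e+00 8.46031e+01] 80.42132918252794 4.3825046214175165
[[2.6, 1.4], [-0.0, -0.4], [-1.0, -0.4], [-0.8, -0.5], [0.4, 0.9], [-0.1, 0.1], [1.0, 0.1]]
top [5.80900e-01 3.99000e-02 1.41000e+00 8.36745e+01] 80.78424672583432 0.9180656308241866
[[-0.0, -0.7], [-0.5, 0.7], [0.5, -0.4], [0.0, 0.2], [-0.0, -0.2], [0.0, 0.3]]
ball [ 0.4471 -0.1121  0.042 ] 0.16303777382407877 keeper angle 1.7349190991008785
```

```bash
cat >>h.py <<'E'
import os
DK=np.load("dock.npy") if os.path.exists("dock.npy") else None
def w(x,y,z):
    a=DK[2]; return np.round([DK[0]+(x*np.cos(a)-y*np.sin(a))/1e3,DK[1]+(x*np.sin(a)+y*np.cos(a))/1e3,z/1e3],4).tolist()
def dk(P):
    a=DK[2];d=(np.array(P)[:2]-DK[:2])*1e3; return np.round([d@[np.cos(a),np.sin(a)],d@[-np.sin(a),np.cos(a)],P[2]*1e3],1)
E
python3 - <<'E'
from h import *
s=status.state();M=R.from_quat(s["tcp_rot"]).as_matrix(); print(dk(s["eef_pos"]))
# after a -6.5 deg turn
M2=M@R.from_euler("z",-6.5,degrees=True).as_matrix(); print(M2.round(3))
p=np.array(s["eef_pos"]); 
print("leg1 (pre-turn axes)",((np.array(w(131,-116,290))-p)@M/.3).round(3))
print("leg2 (post-turn axes)",((np.array(w(131,-116,67.6))-np.array(w(131,-116,290)))@M2/.3).round(3))
E
```

```text
[-111.8   34.2  279. ]
[[-0.985  0.147  0.09 ]
 [ 0.172  0.823  0.541]
 [ 0.006  0.548 -0.836]]
leg1 (pre-turn axes) [-0.412  0.753  0.412]
leg2 (post-turn axes) [-0.004 -0.406  0.62 ]
```

Call:
play_rows --hand 0 --series '[[[-0.041, 0.075, 0.041, 0], [-0.082, 0.15, 0.082, 0], [-0.124, 0.226, 0.124, 0], [-0.165, 0.3, 0.165, 0], [-0.206, 0.376, 0.206, 0]]]'

```text
time: 14.93
eef_pos: [0.6229, 0.0483, 0.2899]
tcp_rot: [0.135, 0.949, 0.286, 0.008]
force: [1.1, 0.0, 0.2]
gripper_width: 0.693
finger_force: 0.0
```

Call:
play_rows --series '[[[-0.041, 0.075, 0.041, -0.04], [-0.082, 0.15, 0.082, -0.09], [-0.124, 0.226, 0.124, -0.13], [-0.165, 0.3, 0.165, -0.17], [-0.206, 0.376, 0.206, -0.217]]]'

```text
time: 15.35
eef_pos: [0.7164, 0.156, 0.2957]
tcp_rot: [0.08, 0.955, 0.285, 0.025]
force: [0.4, -0.4, -0.3]
gripper_width: 0.331
finger_force: 0.0
```

Call:
play_rows --series '[[[0, -0.06, 0.09, 0], [0, -0.12, 0.18, 0], [0, -0.18, 0.27, 0], [0, -0.24, 0.36, 0], [0, -0.24, 0.36, 0]]]'

```text
time: 15.77
eef_pos: [0.7128, 0.1536, 0.1589]
tcp_rot: [0.082, 0.955, 0.284, 0.02]
force: [-1.1, -0.7, -0.7]
gripper_width: 0.008
finger_force: 0.0
```

```bash
python3 - <<'E'
from h import *
print(dk(status.state()["eef_pos"])); to(w(131,-116,67.6),w(117,-116,67.6),w(75,-116,67.6)); print(status.state()["gripper_width"])
c=cam("wrist"); cv2.imwrite("pics/w2.png",c["frame"][:,:,::-1])
E
```

```text
[ 133.2 -111.5  158.9]
t 15.77 tilt/az [33.1 81.1] p [0.7128 0.1536 0.1589] q [-0.06  0.71  1.34  0.65  1.13 -1.76]
[0.7169, 0.1507, 0.0676] shift [-0.018 -0.172  0.251] rows 2.2
[0.7146, 0.1368, 0.0676] shift [-0.    -0.039 -0.026] rows 0.3
[0.7077, 0.0954, 0.0676] shift [-0.001 -0.117 -0.076] rows 1.0
0.00816729548289539
```

View pics/w2.png

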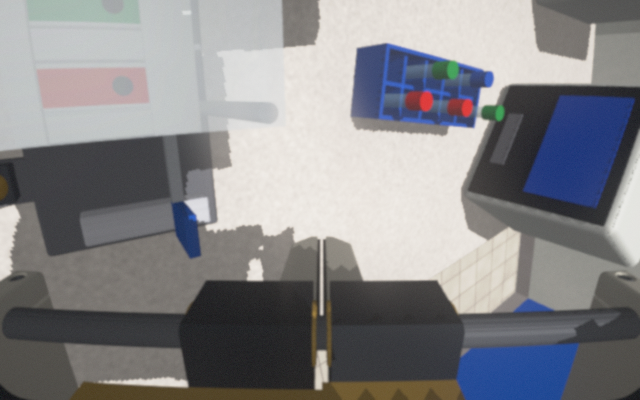

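The closed fingers hang clear behind the far tab, which is at (187,230). The shield and red label are at upper left. Next I descend and draw the tab gently.

Call:
play_rows --series '[[[0, -0.06, 0.08, 0], [-0.01, -0.12, 0.16, 0], [-0.02, -0.172, 0.25, 0], [-0.02, -0.172, 0.25, 0], [-0.02, -0.172, 0.25, 0]]]'

```text
time: 16.23
eef_pos: [0.7218, 0.1501, 0.0758]
tcp_rot: [0.081, 0.955, 0.285, 0.024]
force: [0.5, 0.4, 1.0]
gripper_width: 0.005
finger_force: 0.0
```

Call:
play_rows --series '[[[0, -0.014, -0.009, 0], [0, -0.028, -0.018, 0], [0, -0.042, -0.027, 0], [0, -0.056, -0.036, 0], [0, -0.07, -0.045, 0]]]'

```text
time: 16.65
eef_pos: [0.7176, 0.1247, 0.0751]
tcp_rot: [0.081, 0.955, 0.285, 0.025]
force: [1.3, 2.6, 3.7]
gripper_width: 0.003
finger_force: 2.4
```

```bash
python3 - <<'E'
from h import *
s=status.state();print(dk(s["eef_pos"]),s["force"].round(1)); to(w(75,-116,67.6))
E
```

```text
[ 105.5 -120.9   75.1] [1.3 2.6 3.7]
t 16.65 tilt/az [33.23 80.1 ] p [0.7176 0.1247 0.0751] q [-0.1   0.82  1.37  0.69  1.03 -1.89]
[0.7077, 0.0954, 0.0676] shift [ 0.016 -0.099 -0.035] rows 0.8
```

Call:
play_rows --series '[[[0.002, -0.02, -0.011, 0], [0.004, -0.04, -0.022, 0], [0.006, -0.06, -0.033, 0], [0.008, -0.08, -0.044, 0], [0.01, -0.1, -0.054, 0]]]'

```text
time: 17.07
eef_pos: [0.7106, 0.0919, 0.0738]
tcp_rot: [0.081, 0.955, 0.285, 0.027]
force: [6.6, 4.2, 13.7]
gripper_width: 0.005
finger_force: 6.3
```

Call:
play_rows --series '[[[0, -0.004, -0.002, 0], [0, -0.004, -0.002, 0], [0, -0.004, -0.002, 0], [0, -0.004, -0.002, 0], [0, -0.004, -0.002, 0]]]'

```text
time: 17.48
eef_pos: [0.7103, 0.0908, 0.0737]
tcp_rot: [0.081, 0.955, 0.285, 0.027]
force: [4.8, 3.9, 11.5]
gripper_width: 0.003
finger_force: 5.3
```

```bash
python3 - <<'E'
from h import *
s=status.state();print(dk(s["eef_pos"]),s["force"].round(1))
c=cam("top")
for A,ce,k in blobs(c,(105,120,60),(120,255,255),8):
    q=plane(c,[ce],.08)[0]
    if A<60: print(A,ce.round(1),dk(q))
s=cam("scene"); cv2.imwrite("pics/s2.png",np.hstack([cv2.resize(s["frame"][160:240,300:380],(480,480),interpolation=2)])[:,:,::-1])
E
```

```text
[  70.9 -119.3   73.7] [ 4.8  3.9 11.5]
31 [406. 241.] [-364.8   71.9   80. ]
13 [253.3 233. ] [ 83.2 120.3  80. ]
13 [ 56.2 246.5] [647.5 250.2  80. ]
21 [ 51.4 251.9] [658.1 267.8  80. ]
11 [ 47.5 254.4] [667.7 276.7  80. ]
```

View pics/s2.png

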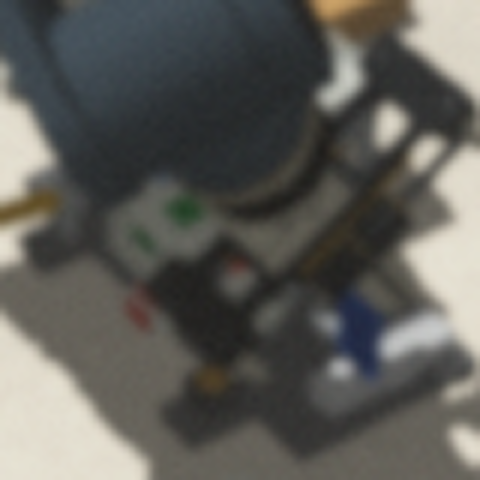

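The cartridge's red front end now sticks out at crop (140,310), and the tab at (360,335) is well forward. I'll measure how far out the cartridge is.

```bash
python3 - <<'E'
from h import *
s=cam("scene")
m=[(A,ce) for A,ce,k in blobs(s,(0,90,60),(8,255,255),4) if 315<ce[0]<345 and 195<ce[1]<225]+[(A,ce) for A,ce,k in blobs(s,(170,90,60),(180,255,255),4) if 315<ce[0]<345 and 195<ce[1]<225]
for A,ce in m: print(A,ce,dk(plane(s,[ce],.039)[0]))
print(dk(plane(s,[(300+360/6,160+300/6)],.08)[0]), proj(s,[w(-35,-24,39),w(4,-24,39),w(44,-120,80)]))
E
```

```text
5 [322.6 211.8] [-37.  -23.6  39. ]
[  43.6 -120.2   80. ] [[323.16043092 211.62720172]
 [332.55955166 207.1059067 ]
 [360.07271113 209.91455446]]
```

It's fully drawn: the tab is at x 43.6 and the cartridge front at about x -36. I'll give it a small extra nudge, then ease the tab back and lift clear.

Call:
play_rows --series '[[[0, -0.003, -0.002, 0], [0, -0.006, -0.004, 0], [0, -0.006, -0.004, 0], [0, -0.006, -0.004, 0], [0, -0.006, -0.004, 0]]]'

```text
time: 18.05
eef_pos: [0.71, 0.0897, 0.0738]
tcp_rot: [0.081, 0.954, 0.286, 0.027]
force: [7.0, 9.2, 10.6]
gripper_width: 0.003
finger_force: 7.4
```

Call:
play_rows --series '[[[0, 0.034, 0.022, 0], [0, 0.068, 0.044, 0], [0, 0.102, 0.066, 0], [0, 0.136, 0.088, 0], [0, 0.17, 0.11, 0]]]'

```text
time: 18.47
eef_pos: [0.7178, 0.1491, 0.0707]
tcp_rot: [0.081, 0.955, 0.284, 0.024]
force: [-0.7, -0.1, -1.1]
gripper_width: 0.005
finger_force: 0.0
```

Call:
play_rows --series '[[[0, 0.05, -0.06, 0], [0, 0.1, -0.15, 0], [0, 0.17, -0.26, 0], [0, 0.24, -0.37, 0], [0, 0.3, -0.46, 0]]]'

```text
time: 18.88
eef_pos: [0.7179, 0.1485, 0.2381]
tcp_rot: [0.081, 0.955, 0.284, 0.024]
force: [0.5, 0.4, 0.6]
gripper_width: 0.005
finger_force: 0.0
```

Call:
play_rows --hand 48 --series '[[[0, 0.06, -0.09, 0], [0, 0.13, -0.2, 0], [0, 0.13, -0.2, 0.2], [0, 0.13, -0.2, 0.4], [0, 0.13, -0.2, 0.6]]]'

```text
time: 19.3
eef_pos: [0.7178, 0.1484, 0.3074]
tcp_rot: [0.232, 0.93, 0.284, -0.021]
force: [-0.1, 0.2, -0.9]
gripper_width: 0.314
finger_force: 0.0
```

```bash
python3 - <<'E'
from h import *
s=status.state();M=R.from_quat(s["tcp_rot"]).as_matrix();print(dk(s["eef_pos"]),s["force"].round(1),M.round(3))
print("turn to y horizontal",np.degrees(np.arctan2(M[2,1],M[2,0])))
to(w(-110,-24,290),w(-110,-24,90))
t=cam("scene")
for A,ce,k in blobs(t,(0,90,60),(8,255,255),4)+blobs(t,(170,90,60),(180,255,255),4):
  if 310<ce[0]<355 and 185<ce[1]<225: print("red",A,ce,dk(plane(t,[ce],.039)[0]))
E
```

```text
[ 128.9 -117.2  307.4] [-0.1  0.2 -0.9] [[-0.891  0.444  0.092]
 [ 0.419  0.73   0.539]
 [ 0.172  0.519 -0.837]]
turn to y horizontal 71.68370558356237
t 19.3 tilt/az [33.15 80.29] p [0.7178 0.1484 0.3074] q [-0.07  0.59  1.18  0.59  1.35 -1.28]
[0.5863, -0.0718, 0.29] shift [ 0.073 -0.761 -0.388] rows 6.2
[0.5863, -0.0718, 0.09] shift [-0.115 -0.346  0.558] rows 4.8
red 11 [338.18181818 202.54545455] [ 33.2 -16.5  39. ]
red 34 [327.5 207.5] [-11.3 -15.8  39. ]
```

Call:
play_rows --series '[[[0.01, -0.09, -0.046, 0.2], [0.02, -0.18, -0.092, 0.4], [0.03, -0.27, -0.138, 0.6], [0.036, -0.36, -0.184, 0.8], [0.045, -0.457, -0.233, 1.0]]]'

```text
time: 19.77
eef_pos: [0.6383, 0.0151, 0.2962]
tcp_rot: [0.464, 0.839, 0.269, -0.094]
force: [0.7, -0.2, -0.1]
gripper_width: 0.518
finger_force: 0.0
```

Call:
play_rows --series '[[[0, 0, 0, 0.2], [0, 0, 0, 0.4], [0, 0, 0, 0.6], [0, 0, 0, 0.8], [0, 0, 0, 1.0]]]'

```text
time: 20.18
eef_pos: [0.639, 0.0158, 0.2962]
tcp_rot: [0.665, 0.69, 0.236, -0.161]
force: [-1.4, -0.7, 0.2]
gripper_width: 0.517
finger_force: 0.0
```

Call:
play_rows --series '[[[0, 0, 0, 0.2], [0, 0, 0, 0.39], [0, 0, 0, 0.39], [0, 0, 0, 0.39], [0, 0, 0, 0.39]]]'

```text
time: 20.6
eef_pos: [0.6392, 0.0158, 0.2965]
tcp_rot: [0.73, 0.621, 0.219, -0.183]
force: [-0.0, 0.3, 0.2]
gripper_width: 0.522
finger_force: 0.0
```

```bash
python3 - <<'E'
from h import *
s=status.state();M=R.from_quat(s["tcp_rot"]).as_matrix();print(dk(s["eef_pos"]),M.round(3))
print("turn to y horizontal",np.degrees(np.arctan2(M[2,1],M[2,0])))
to(w(-110,-24,200),w(-75,-24,60),w(-24,-24,37))
E
```

```text
[-14.8 -61.6 296.5] [[ 0.132  0.987  0.092]
 [ 0.826 -0.161  0.539]
 [ 0.547  0.005 -0.837]]
turn to y horizontal 0.4758672257509702
t 20.6 tilt/az [33.18 80.33] p [0.6392 0.0158 0.2965] q [-0.29  0.47  1.4   0.58  1.39 -0.27]
[0.5863, -0.0718, 0.2] shift [-0.441 -0.128  0.095] rows 3.4
[0.5921, -0.0373, 0.06] shift [-0.158 -0.002  0.454] rows 3.5
[0.6005, 0.013, 0.037] shift [0.1   0.    0.157] rows 1.3
```

Call:
play_rows --series '[[[-0.1, -0.03, 0.02, 0], [-0.2, -0.06, 0.04, 0], [-0.32, -0.09, 0.07, 0], [-0.44, -0.128, 0.095, 0], [-0.44, -0.128, 0.095, 0]]]'

```text
time: 21.02
eef_pos: [0.5825, -0.074, 0.1957]
tcp_rot: [0.731, 0.619, 0.217, -0.186]
force: [-0.5, 0.2, -0.5]
gripper_width: 0.514
finger_force: 0.0
```

Call:
play_rows --series '[[[-0.04, 0, 0.11, 0], [-0.08, 0, 0.22, 0], [-0.12, 0, 0.34, 0], [-0.158, -0.002, 0.454, 0], [-0.158, -0.002, 0.454, 0]]]'

```text
time: 21.43
eef_pos: [0.5887, -0.0345, 0.0553]
tcp_rot: [0.731, 0.62, 0.217, -0.187]
force: [-0.9, 0.0, -0.5]
gripper_width: 0.517
finger_force: 0.0
```

```bash
python3 - <<'E'
from h import *
s=status.state();print(dk(s["eef_pos"]),s["gripper_width"],s["force"])
to(w(-24,-24,37))
c=cam("wrist"); cv2.imwrite("pics/w3.png",c["frame"][:,:,::-1])
print(proj(c,[w(-36,-10,48),w(-36,-38,48),w(0,-10,48),w(0,-38,48)]).round(0).tolist())
for nm,lo,hi in(("red",(0,90,50),(8,255,255)),("red",(172,90,50),(180,255,255))):
    for A,ce,k in blobs(c,lo,hi,30): print(nm,A,ce,dk(plane(c,[ce],.048)[0]),[dk(q).tolist() for q in plane(c,cv2.boxPoints(cv2.minAreaRect(k)),.048)])
E
```

```text
[-72.9 -20.2  55.3] 0.5165344355647444 [-0.86880722  0.0416744  -0.53923097]
t 21.43 tilt/az [33.28 81.14] p [ 0.5887 -0.0345  0.0553] q [-0.39  0.71  1.66  0.67  1.04 -0.66]
[0.6005, 0.013, 0.037] shift [0.103 0.014 0.14 ] rows 1.3
[[304.0, 189.0], [353.0, 189.0], [305.0, 133.0], [352.0, 133.0]]
red 86 [ 3.44186047 74.03488372] [ 50.1 207.2  48. ] [[55.6, 212.2, 48.0], [55.0, 205.0, 48.0], [43.8, 201.1, 48.0], [44.3, 208.1, 48.0]]
red 34 [313.91176471  97.79411765] [ 24.3 -14.9  48. ] [[22.1, -12.2, 48.0], [28.1, -13.2, 48.0], [27.0, -18.3, 48.0], [21.0, -17.3, 48.0]]
red 1767 [327.63327674 158.21561969] [-16.8 -23.4  48. ] [[-0.3, -12.8, 48.0], [-0.3, -34.6, 48.0], [-31.7, -34.0, 48.0], [-31.7, -13.2, 48.0]]
red 176 [327.30681818 193.96022727] [-39.  -23.2  48. ] [[-37.8, -13.3, 48.0], [-37.8, -33.4, 48.0], [-40.2, -33.3, 48.0], [-40.2, -13.3, 48.0]]
red 387 [327.9121447   92.08010336] [ 28.4 -23.7  48. ] [[32.9, -12.9, 48.0], [33.0, -33.3, 48.0], [21.2, -33.1, 48.0], [21.2, -13.1, 48.0]]
```

View pics/w3.png

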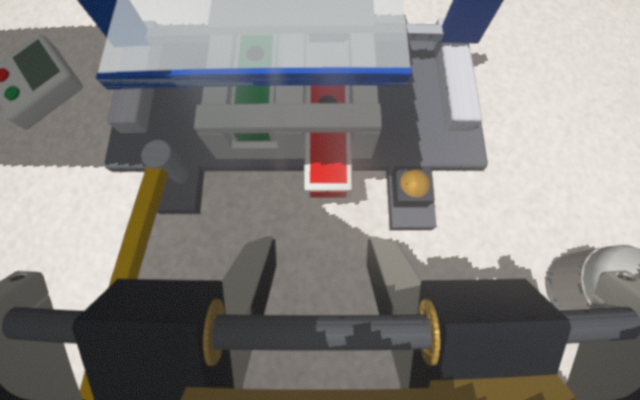

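The wrist view shows the red cartridge sticking out at (328,165) with its front edge at (328,190), midway between the open fingers. The keeper at left and the detent at (413,183) are clear of the fingers. Next I advance and grip.

Call:
play_rows --series '[[[0.03, 0.004, 0.04, 0], [0.06, 0.008, 0.08, 0], [0.09, 0.012, 0.12, 0], [0.103, 0.012, 0.14, 0], [0.103, 0.012, 0.14, 0]]]'

```text
time: 21.9
eef_pos: [0.6033, 0.0124, 0.0426]
tcp_rot: [0.73, 0.621, 0.219, -0.184]
force: [-0.3, 0.0, 0.2]
gripper_width: 0.514
finger_force: 0.0
```

```bash
python3 - <<'E'
from h import *
s=status.state();print(dk(s["eef_pos"]),s["gripper_width"],s["force"])
to(w(-24,-23.5,37))
E
```

```text
[-24.1 -26.8  42.6] 0.5144006761934308 [-0.25757644  0.02601058  0.19804981]
t 21.9 tilt/az [33.19 80.39] p [0.6033 0.0124 0.0426] q [-0.31  0.73  1.67  0.71  0.98 -0.63]
[0.6, 0.0131, 0.037] shift [-0.01  -0.011  0.016] rows 0.2
```

Call:
play_rows --series '[[[-0.005, -0.006, 0.008, 0], [-0.01, -0.011, 0.016, 0], [-0.01, -0.011, 0.016, 0], [-0.01, -0.011, 0.016, 0], [-0.01, -0.011, 0.016, 0]]]'

```text
time: 22.32
eef_pos: [0.6, 0.0107, 0.0368]
tcp_rot: [0.731, 0.619, 0.219, -0.183]
force: [0.3, 0.2, -0.1]
gripper_width: 0.514
finger_force: 0.0
```

Call:
play_rows --hand 24 --series '[[[0, 0, 0, 0], [0, 0, 0, 0], [0, 0, 0, 0], [0, 0, 0, 0], [0, 0, 0, 0]]]'

```text
time: 22.73
eef_pos: [0.6, 0.0111, 0.0367]
tcp_rot: [0.731, 0.62, 0.219, -0.183]
force: [0.3, 0.0, 1.1]
gripper_width: 0.298
finger_force: 30.0
```

Call:
play_rows --hand 20 --series '[[[0, 0, 0, 0], [0, 0, 0, 0], [0, 0, 0, 0], [0, 0, 0, 0], [0, 0, 0, 0]]]'

```text
time: 23.15
eef_pos: [0.6, 0.0111, 0.0367]
tcp_rot: [0.731, 0.62, 0.219, -0.183]
force: [-0.3, -0.9, -0.2]
gripper_width: 0.299
finger_force: 30.0
```

```bash
python3 - <<'E'
from h import *
s=status.state();print(dk(s["eef_pos"]),s["gripper_width"]*93,s["force"],s["finger_force"])
to(w(-110,-24,37),w(-150,-24,130))
E
```

```text
[-26.  -23.7  36.7] 27.762098813576117 [-0.31575141 -0.87497309 -0.16032491] 29.999899864196777
t 23.15 tilt/az [33.18 80.27] p [0.6    0.0111 0.0367] q [-0.32  0.73  1.67  0.72  0.97 -0.64]
[0.5863, -0.0718, 0.037] shift [-0.234  0.001 -0.154] rows 2.0
[0.5797, -0.1112, 0.13] shift [ 0.058  0.001 -0.332] rows 2.4
```

Call:
play_rows --series '[[[-0.04, 0, -0.026, 0], [-0.09, 0, -0.059, 0], [-0.14, 0, -0.092, 0], [-0.19, 0, -0.125, 0], [-0.234, 0.001, -0.154, 0]]]'

```text
time: 23.57
eef_pos: [0.5859, -0.0737, 0.0369]
tcp_rot: [0.731, 0.62, 0.219, -0.183]
force: [0.5, 1.0, -1.4]
gripper_width: 0.298
finger_force: 30.0
```

Call:
play_rows --series '[[[0.01, 0, -0.06, 0], [0.02, 0, -0.12, 0], [0.03, 0, -0.19, 0], [0.045, 0, -0.26, 0], [0.058, 0.001, -0.33, 0]]]'

```text
time: 23.98
eef_pos: [0.5793, -0.1121, 0.1301]
tcp_rot: [0.731, 0.619, 0.218, -0.184]
force: [1.0, -0.6, -0.8]
gripper_width: 0.298
finger_force: 30.0
```

```bash
python3 - <<'E'
from h import *
s=status.state();print(dk(s["eef_pos"]),s["gripper_width"]*93,s["force"],s["finger_force"])
t=cam("top")
for A,ce,k in blobs(t,(5,180,120),(16,255,255),300):
    r=cv2.minAreaRect(k); b=plane(t,[r[0]],.024)[0]; print(A,r,b.round(4),dk(b))
    if abs(ce[0]-408)<15: C=dk(b)
to(w(C[0]-20,C[1],130),w(C[0]-20,C[1],30),w(C[0]-20,C[1],11.5))
c=cam("wrist"); cv2.imwrite("pics/w4.png",c["frame"][:,:,::-1])
E
```

```text
[-150.9  -23.8  130.1] 27.676680628249006 [ 1.04660457 -0.5840595  -0.8240226 ] 29.998857378959656
850 ((369.2297668457031, 125.87838745117188), (32.386600494384766, 26.797035217285156), 80.53767395019531) [ 0.8032 -0.2086  0.024 ] [-209.  -260.6   24. ]
498 ((411.0192565917969, 183.09616088867188), (40.20380783081055, 31.77081298828125), 78.69007110595703) [ 0.6249 -0.3343  0.024 ] [-362.5 -105.6   24. ]
869 ((468.2063903808594, 205.6694793701172), (32.208213806152344, 27.631866455078125), 79.99201965332031) [ 0.5544 -0.5065  0.024 ] [-544.   -64.5   24. ]
t 24.03 tilt/az [33.08 79.8 ] p [ 0.5808 -0.1141  0.1338] q [-0.52  0.62  1.58  0.58  1.22 -0.64]
[0.6216, -0.354, 0.13] shift [-0.65   0.267 -0.406] rows 5.8
[0.6216, -0.354, 0.03] shift [-0.182 -0.002  0.279] rows 2.4
[0.6216, -0.354, 0.0115] shift [-0.034 -0.     0.052] rows 0.4
```

View pics/w4.png

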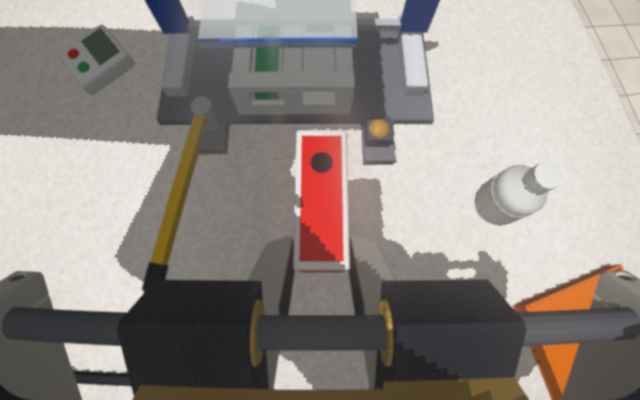

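The cartridge is gripped straight and clear of the dock at (322,200), with the green one still in its bay. I'll carry it to the large tray.

Call:
play_rows --series '[[[-0.06, 0.025, -0.039, 0], [-0.12, 0.05, -0.078, 0], [-0.19, 0.075, -0.117, 0], [-0.25, 0.1, -0.156, 0], [-0.314, 0.123, -0.196, 0]]]'

```text
time: 24.5
eef_pos: [0.5975, -0.2275, 0.1258]
tcp_rot: [0.731, 0.62, 0.218, -0.184]
force: [-0.6, -0.2, -0.5]
gripper_width: 0.296
finger_force: 30.0
```

Call:
play_rows --series '[[[-0.06, 0.025, -0.039, 0], [-0.12, 0.05, -0.078, 0], [-0.19, 0.075, -0.117, 0], [-0.25, 0.1, -0.156, 0], [-0.314, 0.123, -0.196, 0]]]'

```text
time: 24.92
eef_pos: [0.6157, -0.3431, 0.1233]
tcp_rot: [0.731, 0.619, 0.219, -0.184]
force: [0.0, -0.4, 0.1]
gripper_width: 0.3
finger_force: 30.0
```

Call:
play_rows --series '[[[-0.03, 0, 0.046, 0], [-0.06, 0, 0.092, 0], [-0.09, 0, 0.138, 0], [-0.11, 0, 0.168, 0], [-0.11, 0, 0.168, 0]]]'

```text
time: 25.33
eef_pos: [0.615, -0.3401, 0.0608]
tcp_rot: [0.731, 0.619, 0.218, -0.186]
force: [-0.3, -0.2, -0.7]
gripper_width: 0.297
finger_force: 30.0
```

```bash
python3 - <<'E'
from h import *
c=cam("wrist"); s=status.state();print(dk(s["eef_pos"]),s["force"],s["finger_force"])
to([.6167,-.3447,.0115])
for A,ce,k in blobs(c,(3,150,60),(16,255,255),300):
    h=cv2.convexHull(k)[:,0].astype(float)
    for z in(.028,.004):
        P=np.array([dk(q) for q in plane(c,h,z)]); print(A,ce.round(),z,"dock x",P[:,0].min(),P[:,0].max(),"y",P[:,1].min(),P[:,1].max())
t=cam("top")
for A,ce,k in blobs(t,(3,150,60),(16,255,255),100):
    if 380<ce[0]<440: r=cv2.boundingRect(k);print(A,r)
cv2.imwrite("pics/w5.png",c["frame"][:,:,::-1])
E
```

```text
[-370.4  -97.6   62.8] [ 0.15533413  0.37144881 -0.42141008] 29.99906212091446
t 25.38 tilt/az [33.29 80.57] p [ 0.6157 -0.3408  0.0628] q [-0.75  0.96  1.1   0.48  1.45 -0.74]
[0.6167, -0.3447, 0.0115] shift [-0.104  0.005  0.136] rows 1.2
11463 [525.  65.] 0.028 dock x -275.7 -163.2 y -316.8 -189.6
11463 [525.  65.] 0.004 dock x -262.5 -137.5 y -341.3 -199.9
6828 [395. 219.] 0.028 dock x -383.1 -285.0 y -174.5 -114.5
6828 [395. 219.] 0.004 dock x -381.9 -272.9 y -183.1 -116.4
7309 [245. 221.] 0.028 dock x -383.3 -306.6 y -78.1 -13.2
7309 [245. 221.] 0.004 dock x -382.2 -296.8 y -76.0 -3.9
2623 [321. 294.] 0.028 dock x -402.9 -378.1 y -116.0 -76.6
2623 [321. 294.] 0.004 dock x -403.9 -376.4 y -118.1 -74.3
329 [293. 356.] 0.028 dock x -431.4 -423.6 y -95.1 -71.4
329 [293. 356.] 0.004 dock x -435.6 -426.9 y -94.9 -68.6
1085 (388, 162, 41, 49)
```

```bash
python3 - <<'E'
from h import *
f=cv2.imread("pics/w5.png");c=cam("wrist");hsv=cv2.cvtColor(f,cv2.COLOR_BGR2HSV)
m=cv2.inRange(hsv,(3,150,60),(16,255,255))
for z in(28,4):
  for y in(-40,-60,-75,-120,-135,-150):
    xs=np.arange(-400,-260,1.); px=proj(c,[w(x,y,z) for x in xs]).round().astype(int)
    v=np.array([m[b,a]>0 if 0<=a<640 and 0<=b<400 else False for a,b in px]); V=[hsv[b,a,2] if 0<=a<640 and 0<=b<400 else 0 for a,b in px]
    o=xs[v]; g=np.abs(np.diff(np.array(V,int))); print(z,y,o.min() if len(o) else None,o.max() if len(o) else None,"edges",xs[:-1][g>25])
E
```

```text
28 -40 -383.0 -319.0 edges [-385. -384.]
28 -60 -365.0 -313.0 edges [-396.]
28 -75 -356.0 -308.0 edges [-271. -270.]
28 -120 -355.0 -332.0 edges [-295.]
28 -135 -363.0 -288.0 edges [-351. -299. -291. -290.]
28 -150 -384.0 -299.0 edges [-385. -384. -356. -355. -330.]
4 -40 -383.0 -310.0 edges [-384. -383.]
4 -60 -356.0 -302.0 edges []
4 -75 -351.0 -298.0 edges []
4 -120 -351.0 -323.0 edges [-285.]
4 -135 -355.0 -278.0 edges [-343. -290. -289. -281. -280.]
4 -150 -382.0 -272.0 edges [-384. -347. -305.]
```

The tray is turned about 18° from the dock and its centre is a bit further out than I first measured. I'll correct the target before lowering.

```bash
python3 - <<'E'
from h import *
to(w(-381.5,-100,30),w(-381.5,-100,12))
E
```

```text
t 25.48 tilt/az [33.17 80.26] p [ 0.6166 -0.3418  0.0652] q [-0.75  0.96  1.1   0.48  1.45 -0.74]
[0.6163, -0.3521, 0.03] shift [-0.093  0.004  0.08 ] rows 0.9
[0.6163, -0.3521, 0.012] shift [-0.033 -0.     0.05 ] rows 0.4
```

Call:
play_rows --series '[[[-0.03, 0.001, 0.026, 0], [-0.06, 0.002, 0.052, 0], [-0.093, 0.004, 0.08, 0], [-0.093, 0.004, 0.08, 0], [-0.093, 0.004, 0.08, 0]]]'

```text
time: 25.9
eef_pos: [0.6153, -0.3523, 0.0279]
tcp_rot: [0.731, 0.619, 0.219, -0.185]
force: [0.0, 0.3, -1.2]
gripper_width: 0.298
finger_force: 30.0
```

```bash
python3 - <<'E'
from h import *
s=status.state();print(dk(s["eef_pos"]),s["force"].round(1)); to(w(-381.5,-100,12))
E
```

```text
[-381.9  -99.1   27.9] [ 0.   0.3 -1.2]
t 25.9 tilt/az [33.25 80.41] p [ 0.6153 -0.3523  0.0279] q [-0.77  1.02  1.08  0.48  1.42 -0.76]
[0.6163, -0.3521, 0.012] shift [-0.028  0.003  0.045] rows 0.4
```

Call:
play_rows --series '[[[-0.01, 0.001, 0.015, 0], [-0.02, 0.002, 0.03, 0], [-0.028, 0.003, 0.044, 0], [-0.028, 0.003, 0.044, 0], [-0.028, 0.003, 0.044, 0]]]'

```text
time: 26.32
eef_pos: [0.6168, -0.3522, 0.0134]
tcp_rot: [0.731, 0.62, 0.219, -0.184]
force: [0.4, -0.0, 0.1]
gripper_width: 0.298
finger_force: 30.0
```

```bash
python3 - <<'E'
from h import *
s=status.state();print(dk(s["eef_pos"]),s["force"].round(1))
E
```

```text
[-381.5 -100.5   13.4] [ 0.4 -0.   0.1]
```

Call:
play_rows --series '[[[-0.002, 0, 0.003, 0], [-0.004, 0, 0.006, 0], [-0.0055, 0, 0.0084, 0], [-0.0055, 0, 0.0084, 0], [-0.0055, 0, 0.0084, 0]]]'

```text
time: 26.73
eef_pos: [0.6169, -0.3525, 0.0108]
tcp_rot: [0.731, 0.62, 0.219, -0.183]
force: [0.0, -0.2, 1.5]
gripper_width: 0.294
finger_force: 30.0
```

Call:
play_rows --hand 38 --series '[[[0, 0, 0, 0], [0, 0, 0, 0], [0, 0, 0, 0], [0, 0, 0, 0], [0, 0, 0, 0]]]'

```text
time: 27.15
eef_pos: [0.6168, -0.3524, 0.0106]
tcp_rot: [0.731, 0.62, 0.219, -0.184]
force: [-1.1, -0.4, -0.3]
gripper_width: 0.405
finger_force: 0.0
```

Call:
play_rows --series '[[[0, 0, -0.03, 0], [0, 0, -0.1, 0], [0, 0, -0.2, 0], [0, 0, -0.32, 0], [0, 0, -0.45, 0]]]'

```text
time: 27.57
eef_pos: [0.6039, -0.4256, 0.1249]
tcp_rot: [0.731, 0.62, 0.219, -0.184]
force: [0.8, -0.5, -0.1]
gripper_width: 0.41
finger_force: 0.0
```

```bash
python3 - <<'E'
from h import *
s=status.state();c=cam("wrist");print(dk(s["eef_pos"]),s["force"].round(1))
cv2.imwrite("pics/w6.png",c["frame"][:,:,::-1])
for lo,hi in(((0,120,50),(3,255,255)),((172,90,50),(180,255,255))):
    for A,ce,k in blobs(c,lo,hi,200): print(A,ce,dk(plane(c,[ce],.022)[0]),cv2.minAreaRect(k))
for n,z in(("keeper end",0),):
    t=cam("top")
    for A,ce,k in blobs(t,(17,120,100),(28,255,255),60): print(A,ce,dk(plane(t,[ce],.048)[0]))
to(w(-150,160,200),w(-150,160,42))
E
```

```text
[-456.   -99.9  124.9] [ 0.8 -0.5 -0.1]
326 [38.96625767 70.51226994] [-258.9  194.6   22. ] ((38.82758712768555, 70.56896209716797), (12.155458450317383, 29.889509201049805), 86.633544921875)
1310 [321.1519084  152.80916031] [-354.9  -99.7   22. ] ((322.0, 153.0), (68.0, 24.0), 90.0)
605 [199.84132231 241.40991736] [242.4 171.8  48. ]
t 27.67 tilt/az [32.81 79.41] p [ 0.6049 -0.43    0.1303] q [-0.84  0.99  0.87  0.44  1.65 -0.73]
[0.3982, -0.0808, 0.2] shift [ 0.999 -0.872  0.356] rows 9.9
[0.3982, -0.0808, 0.042] shift [-0.285 -0.006  0.443] rows 3.8
```

View pics/w6.png

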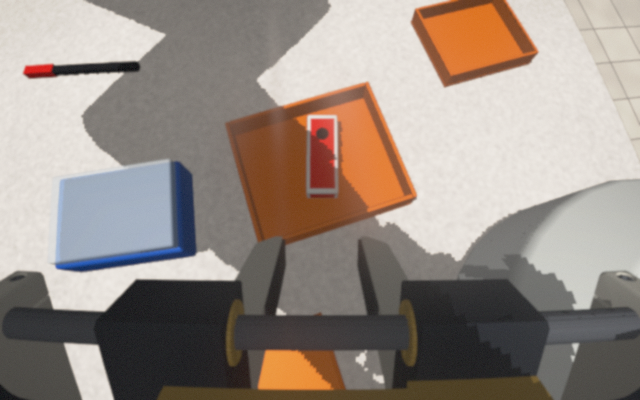

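The cartridge lies flat in the large tray at (322,155), clear of the walls, and the tipbox is undisturbed. Next comes the keeper: I approach it with the fingers shut.

```bash
cat >kp.py <<'E'
from h import *
def kc(a,gap=0,r=130,z=38):
    n=np.array([-np.cos(a),np.sin(a)]); h=6.3*abs(np.cos(a))+17.5*abs(np.sin(a))
    P=np.array([-12,80])+r*np.array([-np.sin(a),-np.cos(a)])+n*(5+h+gap); return w(*P,z)
E
python3 - <<'E'
from kp import *
print(dk(kc(1.735,18)))
a=kc(1.735,18,z=200); to(a,kc(1.735,18))
E
```

```text
[-133.5  142.    38. ]
t 27.67 tilt/az [32.81 79.41] p [ 0.6049 -0.43    0.1303] q [-0.84  0.99  0.87  0.44  1.65 -0.73]
[0.4187, -0.0675, 0.2] shift [ 1.045 -0.812  0.387] rows 9.9
[0.4187, -0.0675, 0.038] shift [-0.293 -0.006  0.454] rows 3.9
```

Call:
play_rows --hand 0 --series '[[[0.07, -0.054, 0.026, 0], [0.14, -0.108, 0.052, 0], [0.21, -0.162, 0.078, 0], [0.28, -0.217, 0.104, 0], [0.35, -0.271, 0.13, 0]]]'

```text
time: 28.08
eef_pos: [0.5412, -0.3028, 0.1485]
tcp_rot: [0.731, 0.62, 0.219, -0.184]
force: [-0.2, -0.4, 0.5]
gripper_width: 0.1
finger_force: 0.0
```

Call:
play_rows --series '[[[0.07, -0.054, 0.026, 0], [0.14, -0.108, 0.052, 0], [0.21, -0.162, 0.078, 0], [0.28, -0.217, 0.104, 0], [0.35, -0.271, 0.13, 0]]]'

```text
time: 28.5
eef_pos: [0.479, -0.1817, 0.1731]
tcp_rot: [0.731, 0.62, 0.219, -0.183]
force: [1.2, -0.7, 0.1]
gripper_width: 0.004
finger_force: 0.0
```

Call:
play_rows --series '[[[0.07, -0.054, 0.026, 0], [0.14, -0.108, 0.052, 0], [0.21, -0.162, 0.078, 0], [0.28, -0.217, 0.104, 0], [0.35, -0.271, 0.13, 0]]]'

```text
time: 28.92
eef_pos: [0.4167, -0.0607, 0.1977]
tcp_rot: [0.731, 0.62, 0.219, -0.183]
force: [0.1, 0.5, -0.1]
gripper_width: 0.01
finger_force: 0.0
```

```bash
python3 - <<'E'
from kp import *
s=status.state();print(dk(s["eef_pos"]),s["gripper_width"])
to(kc(1.735,18,z=70),kc(1.735,18))
c=cam("wrist")
for A,ce,k in blobs(c,(17,120,60),(30,255,255),300): print(A,cv2.minAreaRect(k),[dk(q).tolist() for q in plane(c,cv2.boxPoints(cv2.minAreaRect(k)),.048)])
E
```

```text
[-127.1  145.1  197.7] 0.0101306888203936
t 28.92 tilt/az [33.17 80.26] p [ 0.4167 -0.0607  0.1977] q [-0.6   0.25  1.98  0.56  1.23 -0.71]
[0.4187, -0.0675, 0.07] shift [-0.251  0.009  0.345] rows 3.1
[0.4187, -0.0675, 0.038] shift [-0.058 -0.     0.089] rows 0.8
508 ((378.984619140625, 195.62307739257812), (10.294882774353027, 55.0714225769043), 7.125016689300537) [[-79.4, 96.6, 48.0], [-22.1, 87.3, 48.0], [-23.5, 76.8, 48.0], [-80.7, 86.6, 48.0]]
421 ((371.514892578125, 254.2392120361328), (9.40974235534668, 53.547149658203125), 8.972626686096191) [[-134.7, 106.0, 48.0], [-84.1, 96.3, 48.0], [-85.6, 87.2, 48.0], [-136.1, 97.3, 48.0]]
4528 ((255.0, 390.0), (18.0, 372.0), 90.0) [[-230.2, 377.2, 48.0], [-224.3, 38.2, 48.0], [-239.3, 39.2, 48.0], [-245.9, 375.3, 48.0]]
```

Call:
play_rows --series '[[[-0.07, 0.002, 0.1, 0], [-0.14, 0.004, 0.2, 0], [-0.21, 0.006, 0.29, 0], [-0.28, 0.008, 0.39, 0], [-0.309, 0.009, 0.434, 0]]]'

```text
time: 29.38
eef_pos: [0.4184, -0.0681, 0.0347]
tcp_rot: [0.731, 0.619, 0.218, -0.185]
force: [0.4, 0.6, -0.3]
gripper_width: 0.003
finger_force: 0.0
```

Call:
play_rows --series '[[[0, 0, 0, 0], [0, 0, 0, 0], [0, 0, 0, 0], [0, 0, 0, 0], [0, 0, 0, 0]]]'

```text
time: 29.8
eef_pos: [0.4202, -0.0689, 0.0388]
tcp_rot: [0.731, 0.62, 0.219, -0.182]
force: [0.2, 0.3, -0.4]
gripper_width: 0.001
finger_force: 0.0
```

```bash
cat >>kp.py <<'E'
def plan(angs,gaps=None):
    s=status.state();M=R.from_quat(s["tcp_rot"]).as_matrix();p=s["eef_pos"];b=p
    print(dk(p),s["force"].round(1),s["time"])
    for i,a in enumerate(angs):
        P=np.array(kc(a)); q=dk(P); print(a,q[:2],"from here",((P-p)@M/.3).round(3),"mm",round(np.linalg.norm(P-b)*1e3,1)); b=P
E
python3 -c "
from kp import *
plan([1.735,1.55,1.35,1.15,.95])"
```

```text
[-134.7  140.3   38.8] [ 0.2  0.3 -0.4] 29.8
1.735 [-136.4  124.3] from here [-0.007  0.053 -0.001] mm 16.1
1.55 [-142.5   99.9] from here [-0.024  0.134 -0.011] mm 25.1
1.35 [-144.    74.4] from here [-0.028  0.219 -0.014] mm 25.5
1.15 [-140.3   48.4] from here [-0.018  0.306 -0.007] mm 26.3
0.95 [-131.1   23. ] from here [0.007 0.391 0.01 ] mm 27.0
```

Call:
play_rows --series '[[[-0.007, 0.053, 0, 0], [-0.024, 0.134, -0.011, 0], [-0.028, 0.219, -0.014, 0], [-0.018, 0.306, -0.007, 0], [0.007, 0.391, 0.01, 0]]]'

```text
time: 30.22
eef_pos: [0.5374, -0.0853, 0.0377]
tcp_rot: [0.731, 0.62, 0.219, -0.183]
force: [-0.8, -0.7, 0.2]
gripper_width: 0.004
finger_force: 0.5
```

```bash
python3 -c "
from kp import *
plan([.95,.8,.65,.5,.35,.2])"
```

```text
[-131.5   22.    37.7] [-0.8 -0.7  0.2] 30.2167
0.95 [-131.1   23. ] from here [ 0.002 -0.003 -0.   ] mm 1.1
0.8 [-120.5    5.2] from here [0.031 0.056 0.019] mm 20.7
0.65 [-107.  -11.] from here [0.069 0.11  0.044] mm 21.1
0.5 [-90.9 -25. ] from here [0.113 0.157 0.074] mm 21.4
0.35 [-72.5 -36.4] from here [0.165 0.195 0.107] mm 21.6
0.2 [-52.2 -44.5] from here [0.221 0.222 0.144] mm 21.8
```

Call:
play_rows --series '[[[0.031, 0.056, 0.019, 0], [0.069, 0.11, 0.044, 0], [0.113, 0.157, 0.074, 0], [0.165, 0.195, 0.107, 0], [0.221, 0.222, 0.144, 0]]]'

```text
time: 30.63
eef_pos: [0.6159, -0.0171, 0.038]
tcp_rot: [0.731, 0.62, 0.219, -0.183]
force: [-0.0, -0.5, -0.1]
gripper_width: 0.005
finger_force: 0.4
```

```bash
python3 -c "
from kp import *
plan([.2,.15,.12,.09,.06,.03,0,-.02])
c=cam('wrist')
for A,ce,k in blobs(c,(20,120,60),(32,255,255),100): print(A,cv2.minAreaRect(k),[dk(q)[:2].tolist() for q in plane(c,cv2.boxPoints(cv2.minAreaRect(k)),.048)])
"
```

```text
[-51.2 -44.1  38. ] [-0.  -0.5 -0.1] 30.6333
0.2 [-52.2 -44.5] from here [-0.003  0.001 -0.002] mm 1.1
0.15 [-45.1 -46.5] from here [0.017 0.008 0.011] mm 7.4
0.12 [-40.8 -47.5] from here [0.029 0.011 0.019] mm 4.4
0.09 [-36.5 -48.4] from here [0.041 0.014 0.027] mm 4.4
0.06 [-32.1 -49. ] from here [0.053 0.016 0.035] mm 4.4
0.03 [-27.7 -49.6] from here [0.065 0.018 0.043] mm 4.4
0 [-23.3 -50. ] from here [0.078 0.02  0.051] mm 4.4
-0.02 [-21.  -50.2] from here [0.084 0.02  0.055] mm 2.3
4964 ((226.11793518066406, 206.81378173828125), (244.588134765625, 21.49643325805664), 10.975654602050781) [[-22.7, 72.8], [-10.6, 72.7], [-36.1, -57.5], [-47.0, -55.2]]
216 ((327.0, 333.0), (62.0, 4.0), 90.0) [[-76.7, -45.5], [-76.7, -47.5], [-104.7, -47.3], [-104.7, -45.5]]
4135 ((265.5, 390.0), (18.0, 391.0), 90.0) [[-115.9, 76.4], [-113.3, -108.7], [-121.1, -108.2], [-124.0, 75.4]]
```

Call:
play_rows --series '[[[0.01, 0.004, 0.006, 0], [0.017, 0.008, 0.011, 0], [0.025, 0.01, 0.016, 0], [0.033, 0.012, 0.022, 0], [0.041, 0.014, 0.027, 0]]]'

```text
time: 31.1
eef_pos: [0.6208, -0.0049, 0.0372]
tcp_rot: [0.731, 0.62, 0.218, -0.183]
force: [-4.6, -7.4, 4.0]
gripper_width: 0.009
finger_force: 3.5
```

Call:
play_rows --series '[[[0.005, 0.001, 0.003, 0], [0.01, 0.002, 0.006, 0], [0.015, 0.003, 0.01, 0], [0.02, 0.004, 0.013, 0], [0.024, 0.004, 0.016, 0]]]'

```text
time: 31.52
eef_pos: [0.6238, 0.0045, 0.037]
tcp_rot: [0.731, 0.619, 0.219, -0.183]
force: [0.2, -0.2, 0.8]
gripper_width: 0.004
finger_force: 0.4
```

```bash
cat >>kp.py <<'E'
def bar():
    c=cam('wrist')
    for A,ce,k in blobs(c,(20,120,60),(32,255,255),1500):
        if ce[1]<320:
            P=np.array([dk(q)[:2] for q in plane(c,cv2.boxPoints(cv2.minAreaRect(k)),.048)]); P=P[P[:,1].argsort()]
            d=P[:2].mean(0)-P[2:].mean(0); print("bar",P.tolist(),"ang",np.arctan2(-d[0],-d[1]).round(3))
E
python3 -c "
from kp import *
plan([.03,0,-.02]);bar()"
```

```text
[-28.6 -48.3  37. ] [ 0.2 -0.2  0.8] 31.5167
0.03 [-27.7 -49.6] from here [ 0.004  0.004 -0.001] mm 1.9
0 [-23.3 -50. ] from here [0.017 0.006 0.007] mm 4.4
-0.02 [-21.  -50.2] from here [0.023 0.006 0.011] mm 2.3
bar [[-12.0, -58.5], [-22.7, -58.4], [-23.5, 71.2], [-12.3, 73.2]] ang -0.004
```

The force rose to about 9 N and then dropped to zero, and the bar reads about 0 rad, so it clicked over. A gentle follow-up push will confirm it is seated.

Call:
play_rows --series '[[[0.004, 0.001, 0.002, 0], [0.008, 0.002, 0.004, 0], [0.012, 0.003, 0.005, 0], [0.015, 0.003, 0.007, 0], [0.015, 0.003, 0.007, 0]]]'

```text
time: 31.98
eef_pos: [0.6252, 0.0083, 0.0371]
tcp_rot: [0.731, 0.62, 0.218, -0.183]
force: [-3.7, -10.1, -0.3]
gripper_width: 0.001
finger_force: 5.4
```

```bash
python3 -c "
from kp import *
plan([0]);bar()"
```

```text
[-24.6 -49.1  37.1] [ -3.7 -10.1  -0.3] 31.9833
0 [-23.3 -50. ] from here [ 0.005  0.003 -0.   ] mm 1.8
```

It's against the stop at about 11 N, so it's home. I'll back off and check.

Call:
play_rows --series '[[[-0.05, 0, -0.033, 0], [-0.12, 0, -0.08, 0], [-0.2, 0, -0.13, 0], [-0.28, 0, -0.185, 0], [-0.34, 0, -0.225, 0]]]'

```text
time: 32.45
eef_pos: [0.6052, -0.1131, 0.0384]
tcp_rot: [0.731, 0.619, 0.219, -0.183]
force: [0.0, 0.5, -0.0]
gripper_width: 0.006
finger_force: 0.0
```

Call:
play_rows --series '[[[0.03, 0, -0.09, 0], [0.06, 0, -0.18, 0], [0.1, 0, -0.28, 0], [0.13, 0, -0.37, 0], [0.13, 0, -0.37, 0]]]'

```text
time: 32.87
eef_pos: [0.6024, -0.1409, 0.158]
tcp_rot: [0.731, 0.62, 0.22, -0.18]
force: [-0.0, 0.3, 0.8]
gripper_width: 0.001
finger_force: 0.0
```

```bash
python3 -c "
from kp import *
s=status.state();print(dk(s['eef_pos']),s['force'].round(1),s['time']);bar()
c=cam('wrist')
for A,ce,k in blobs(c,(45,80,50),(85,255,255),100): print('green',A,dk(plane(c,[ce],.048)[0]))
t=cam('scene')
for A,ce,k in blobs(t,(0,120,50),(4,255,255),8)+blobs(t,(172,90,50),(180,255,255),8): print('red',A,ce.round(),dk(plane(t,[ce],.022)[0]))
"
```

```text
[-175.5  -51.4  158. ] [-0.   0.3  0.8] 32.8667
green 295 [36.8 21.5 48. ]
red 512 [10. 75.] [-822.2 1830.4   22. ]
red 13 [400. 170.] [344.4  10.5  22. ]
red 16 [236. 204.] [-255.   192.3   22. ]
red 107 [251. 272.] [-354.2 -101.9   22. ]
red 16 [414. 164.] [412.9   6.7  22. ]
```

```bash
python3 -c "
from kp import *
c=cam('wrist')
for A,ce,k in blobs(c,(17,120,60),(32,255,255),150):
    r=cv2.minAreaRect(k);P=np.array([dk(q)[:2] for q in plane(c,cv2.boxPoints(r),.048)]);P=P[P[:,1].argsort()];d=P[:2].mean(0)-P[2:].mean(0)
    print(A,ce.round(),P.tolist(),np.arctan2(-d[0],-d[1]).round(3))
print(proj(c,[w(-12,-60,42),w(-12,70,42)]))
"
```

```text
687 [239.  99.] [[-24.1, -3.3], [-10.0, -2.7], [-23.4, 69.2], [-9.1, 70.9]] 0.011
539 [302.  99.] [[-11.2, -56.1], [-24.2, -56.0], [-24.2, -9.0], [-11.1, -8.5]] 0.001
182 [315. 334.] [[-199.7, -45.5], [-247.7, -44.6], [-199.7, -42.4], [-247.6, -41.6]] 0.016
182 [327. 336.] [[-247.6, -55.4], [-203.6, -54.7], [-247.7, -52.4], [-203.6, -51.6]] -0.016
4842 [277. 392.] [[-260.9, -152.5], [-273.9, -151.6], [-279.2, 150.0], [-265.7, 151.7]] -0.017
[[332.83970453  98.22842286]
 [199.55649345  99.05104724]]
```

The keeper is shut at about 0 rad, the cartridge is flat in the tray, the fresh one is in its bay and the robot is clear, so I'm handing in.

```bash
python3 -c "
from bench import workorder
print(workorder.hand_in())"
```

```text
the job is handed in; nothing more can be done
None
```

I handed in the job at about 33 s with every step done: the red cartridge was ejected and lies flat in the large orange tray, the keeper bar clicked shut at about 11 N, and the green cartridge is still in its bay; the hand-in returned no verdict.

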